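Clamp the bracket, hang the stylus rack, clip on the temperature sensors

ROBOT

A 6-joint arm with a two-finger parallel gripper is mounted at the origin on the work surface. World frame = base frame: x ahead of the robot, y to its left, z up, the work surface at z = 0. Lengths are in mm, angles in rad, forces in N, time in s.
With the tool pointing down it reaches from about 350 to 800 mm from the base axis. Payload 7.3 kg.
Tool frame: the origin (TCP) lies on the centre line of the jaws, within the pads' length; the fingertips stand 8 mm ahead of it and the grasp point (between the pads) lies 11 mm behind it; z points along the fingers, y is the direction in which the jaws open and shut (so a half turn about z gives the same grasp; the last joint's range is limited). The gripper opens to 85 mm and grips with 20 to 120 N. Pads are 22 mm wide; open, the fingers measure 114 mm over their backs; the gripper's body (76 mm by 85 mm) begins 54 mm behind the grasp point. The pads swing forward as they close: fully open they stand 13 mm farther back than shut.
Start: joints at [1.136, 0.342, 1.524, -0, 1.275, -0.146], TCP at [149.506, 503.281, 239.322] pointing down, gripper open.
Joint ranges: [-2.53, 2.53], [-0.77, 2.02], [0.04, 2.7], [-1, 4.14], [0.28, 2.66], [-3.11, 3.11]. Speed limits (rad/s): [2.57, 2.57, 3.14, 3.14, 3.14, 3.14].

INTERFACE

Orientations are given as a rotation vector (axis times angle).
In Python, from workcell import observe, read_camera, calibration, close_job gives the robot as it stands. The module is installed in compiled form; this text tells all that it offers.
- The arm moves only by the shell command python3 -m creep 'ROWS' [FORCE]. ROWS is a JSON object of lists of equal length, an entry for each row: "slide": the shift along the world's x, y, z in units of 0.03 m (1.0 is 0.03 m), a list of three; "twist": the turn, a rotation vector about the world's x, y, z in units of 5 degrees (1.0 is 5 degrees), a list of three; "hand": the finger opening in mm, from 0 to 85.4. A call has 1 to 10 rows; each row shifts and turns the commanded pose from where the row before left it; what a row does not reach is not made up. A row lasts 1/12 s, in which the tool goes at most 41.7 mm and 7.16 degrees, less where a joint would pass 70% of its speed; a pose out of reach is approached as far as the arm can. A call with a number of a shift or a turn outside -1 to 1 is refused whole. A call with a gripper value outside its range is refused whole. The fingers move at their own pace and stop on an object; FORCE is the grip in N (left out, the last holds). Time passes only in rows, so rows that do not move let the fingers close. It gives the time, the measured TCP pose, the force and the opening at its end, in the units of the state.
- observe(): the state, without advancing time (a new reading comes with each control period).
- read_camera(name): name is "scene" or "top"; returns the picture (480x640x3 uint8, red, green, blue); there is no depth.
- calibration(name): a dict with "intrinsics" (3x3 intrinsics, pixels), "xyz" and "rotation" of the camera in the world. Camera axes: x right, y up, looking along -z (the intrinsics and any distortion apply to the point x, -y, -z); pixel columns grow to the right and rows downward; lengths in mm; the calibration is good to about 2 mm. A picture is of the moment at which its call begins. calibration takes no time and is no camera call.
- close_job(): hands the job in, once; it reports no verdict.
The state is a dict: "time_s": time; "joint_pos": joint angles; "joint_vel": joint speeds; "joint_torque": joint torques, N m; "ee_pos": TCP position; "orientation": TCP orientation; "ft_force": force on the tool from outside, world axes, zero at the start; "moment": the same for the moment, N m; "grip_width": finger opening in mm.
Only numpy, scipy, OpenCV 4.12 (cv2) and the standard library are available. Lean on these libraries where they do the work, as an engineer would, in place of code of your own. Each camera call takes 0.05 s, during which the arm holds its last target. There are 200 camera calls.

TASK

Get the measuring table ready: first turn the knobs of both clamps clockwise until each clicks over into its next detent, so that the bracket is held fast. Then hang the stylus rack by its top bar on the two hooks of the stand, making sure that it rests in both hooks before you let go of it, and only after that clip every temperature sensor clip that is there upright onto the top edge of the bracket's upright rib, pushed well down so that the jaws grip it from both sides. Do not knock the reference ball stand about.

Things in the scene. Friction and masses are not known exactly. Their poses are not given: they have to be found in the camera images.
- knob_left (a joint): angle of the left clamp's black knob, rad; grows clockwise seen from above. It starts at rest in a detent at about 0, turns against a torque rising to about 0.15 N m, goes over the hump at 0.5 and then snaps by itself into the next detent at about 1.0, where it stays; end stops at 0 and 1.4
- knob_left_grip (a point): grip point of the left knob (seen from the robot) on its upright axis. Bar grip 49 mm long (point's x axis), 14 mm thick (y axis), 32 mm tall, from 25 mm below to 7 mm above this point, on a round disc 52 mm across; it stands on a strap clamp, 87 mm behind the rib, 120 mm from the other knob. The point turns with the knob
- knob_right (a joint): angle of the right clamp's knob, rad; alike in all
- knob_right_grip (a point): grip point of the right knob, alike
- rib (a point): middle of the top edge of the bracket's upright rib, an aluminium plate 6 mm thick (x axis), 200 mm long (y axis, 100 mm to each side), standing free for 65 mm below its top edge, on a low foot on the fixture plate; it does not move; top 110 mm above the table
- hook_left: left hook (seen from the robot) of the fixed stand: round steel V-shaped hook open upward, tip on the robot's side, post 30 mm behind; both rise about 20 mm above this origin, which is where the centre line of the seated bar lies, 162 mm above the table. x axis: from tip to post; y: along the line of the two hooks. A bar up to 12 mm off in x slides into the V
- hook_right: right hook of the stand, alike, 150 mm from the left one; origin and axes as for the left hook
- rack_grip (a point): centre of the black grip tab of the stylus rack: tab 12 mm thick (x axis), 44 mm wide (y), top 17 mm above this point. The rack's round steel top bar, 12 mm thick, 250 mm long along y, has its centre line 28 mm below this point; the hooks take the bar 75 mm to each side of the tab; it may hang either way round. About 0.45 kg
- rack: the whole stylus rack, a wide frame standing upright on two feet; origin at the centre of its underside, 148 mm below the grip tab's centre, same axes. Legs 105 mm to each side of the middle, 8 mm thick; rubber feet reach 35 mm to front and back; a cross rail, 22 mm deep and 8 mm thick, joins the legs 72 mm below the top bar, so it has to pass under the hooks while the bar passes over their tips
- ball (a point): centre, half-way up, of the reference ball stand (loose, 88 mm tall, foot 52 mm across, a steel ball on a stem); a bystander that must stay where it is
- clip1_pivot (a point): pivot pin of a sprung temperature sensor clip (stout grey peg, black sensor button between its handles; 3 or 4 alike are there). x axis: across the jaws, the way the handles are squeezed; y: along the pin. Handles 26 mm wide along y, 12 to 44 mm above the pin, splayed, 50 mm over the top at rest; 30 mm and upright when squeezed to the stop (about 10 N)
- clip1: that clip: origin at the centre of its underside, 41 mm below the pin, axes as at the pin. It stands on its closed jaws, foot 40 mm (x) by 34 mm (y). Squeezed, the jaws open to 18 mm at the tips; gripping pads lie 20 to 40 mm below the pin; an edge can go in until it meets the pin (radius 5 mm). Let go, it springs shut. About 70 g
- clip1_jaw (a joint): opening angle of that clip's jaws, rad: 0 shut, about 0.15 gripping the 6 mm rib, 0.45 squeezed fully open
- clip2_pivot (a point): pivot pin of a sprung temperature sensor clip (stout grey peg, black sensor button between its handles; 3 or 4 alike are there). x axis: across the jaws, the way the handles are squeezed; y: along the pin. Handles 26 mm wide along y, 12 to 44 mm above the pin, splayed, 50 mm over the top at rest; 30 mm and upright when squeezed to the stop (about 10 N)
- clip2: that clip: origin at the centre of its underside, 41 mm below the pin, axes as at the pin. It stands on its closed jaws, foot 40 mm (x) by 34 mm (y). Squeezed, the jaws open to 18 mm at the tips; gripping pads lie 20 to 40 mm below the pin; an edge can go in until it meets the pin (radius 5 mm). Let go, it springs shut. About 70 g
- clip2_jaw (a joint): opening angle of that clip's jaws, rad: 0 shut, about 0.15 gripping the 6 mm rib, 0.45 squeezed fully open
- clip3_pivot (a point): pivot pin of a sprung temperature sensor clip (stout grey peg, black sensor button between its handles; 3 or 4 alike are there). x axis: across the jaws, the way the handles are squeezed; y: along the pin. Handles 26 mm wide along y, 12 to 44 mm above the pin, splayed, 50 mm over the top at rest; 30 mm and upright when squeezed to the stop (about 10 N)
- clip3: that clip: origin at the centre of its underside, 41 mm below the pin, axes as at the pin. It stands on its closed jaws, foot 40 mm (x) by 34 mm (y). Squeezed, the jaws open to 18 mm at the tips; gripping pads lie 20 to 40 mm below the pin; an edge can go in until it meets the pin (radius 5 mm). Let go, it springs shut. About 70 g
- clip3_jaw (a joint): opening angle of that clip's jaws, rad: 0 shut, about 0.15 gripping the 6 mm rib, 0.45 squeezed fully open
- clip4_pivot (a point): pivot pin of a sprung temperature sensor clip (stout grey peg, black sensor button between its handles; 3 or 4 alike are there). x axis: across the jaws, the way the handles are squeezed; y: along the pin. Handles 26 mm wide along y, 12 to 44 mm above the pin, splayed, 50 mm over the top at rest; 30 mm and upright when squeezed to the stop (about 10 N)
- clip4: that clip: origin at the centre of its underside, 41 mm below the pin, axes as at the pin. It stands on its closed jaws, foot 40 mm (x) by 34 mm (y). Squeezed, the jaws open to 18 mm at the tips; gripping pads lie 20 to 40 mm below the pin; an edge can go in until it meets the pin (radius 5 mm). Let go, it springs shut. About 70 g
- clip4_jaw (a joint): opening angle of that clip's jaws, rad: 0 shut, about 0.15 gripping the 6 mm rib, 0.45 squeezed fully open
Not all that is in view belongs to the job. What is shaped like the clip2 but red is not meant. Leave any purple look-alike of the clip3 alone.

How it is judged:
By the outcome, as a careful person would: the job done as asked, in the order asked, and still so for the second after the job is handed in, with the robot touching nothing.
Of clip1, clip2, clip3, clip4 only 3 to 4 are there at a start; the rules pass over those that are not, and their reading is None.
At some moment in a run one of rack, clip1, clip2, clip3, clip4 may be knocked a few centimetres aside while the robot is not near it.
It also fails if it takes over 208 s, if anything falls off the work surface, if the arm or the gripper's body presses on something with over 40 N, if the wrist force passes 120 N, or if a joint passes its speed limit or range.

## Working session

There is one attempt and no reset: what is moved stays moved. The work goes in short steps, Python scripts to look and compute and a shell command to move; the robot and the scene stay as the last step left them, time stands still between calls to the robot, and variables do not carry over. Pictures are saved under pics/ and viewed, about 12 in all and at most 16, crops included, and the job is handed in when it is done.

```bash
mkdir -p pics
cat > h.py <<'E'
import numpy as np,cv2
from workcell import observe,read_camera,calibration
def snap(n,f,crop=None,s=1):
    im=read_camera(n)[:,:,::-1]; cv2.imwrite('pics/raw_'+f+'.png',im)
    if crop: x0,y0,x1,y1=crop; im=im[y0:y1,x0:x1]
    cv2.imwrite('pics/'+f+'.png',cv2.resize(im,None,fx=s,fy=s,interpolation=cv2.INTER_CUBIC))
def cal(n):
    c=calibration(n); return np.array(c['intrinsics']),np.array(c['xyz'],float),np.array(c['rotation'],float)
def px2w(n,u,v,z):
    K,t,R=cal(n); d=R@(np.linalg.inv(K)@[u,v,1]*[1,-1,-1]); return t+d*(z-t[2])/d[2]
def w2px(n,p):
    K,t,R=cal(n); c=R.T@(np.array(p,float)-t)*[1,-1,-1]; q=K@c; return q[:2]/q[2]
E
python3 - <<'E'
from h import *
for n in('scene','top'):
    print(calibration(n)); snap(n,n+'0',s=1.25)
s=observe(); print(s)
E
```

```text
{'intrinsics': array([[454.74455972,   0.        , 322.73143927],
       [  0.        , 454.74455972, 243.59487284],
       [  0.        ,   0.        ,   1.        ]]), 'xyz': array([ 874.01620165, -445.83824002,  879.48220775]), 'rotation': array([0.63580011, 0.20339553, 0.57087824])}
{'intrinsics': array([[495.46714576,   0.        , 327.29233755],
       [  0.        , 495.46714576, 246.51685188],
       [  0.        ,   0.        ,   1.        ]]), 'xyz': array([ 444.46359926,    7.85375607, 1084.78182716]), 'rotation': array([ 0.08911663, -0.10823799, -1.53857167])}
{'time_s': 0.1, 'joint_pos': array([ 1.13599397e+00,  3.42662373e-01,  1.52490646e+00, -2.15265713e-05,
        1.27537391e+00, -1.46006595e-01]), 'joint_vel': array([ 7.22427398e-04, -2.78382685e-03, -2.16232964e-03, -9.92133112e-05,
       -3.54070825e-04, -1.67327236e-03]), 'joint_torque': array([ 1.38163439e-03, -4.34442401e+01, -2.46490449e+01, -3.60264075e-04,
        4.70812025e-03,  1.28958442e-05]), 'ee_pos': array([149.36558734, 502.95739529, 238.69584346]), 'orientation': array([-4.52001857e-01, -3.10853497e+00,  2.04093910e-03]), 'ft_force': array([-0.1754555 ,  0.43172432, -0.79678111]), 'moment': array([-0.10080218,  0.02529322, -0.0211275 ]), 'grip_width': 85.35558112754885}
```

```bash
sed -i "s/np.array(c\['rotation'\],float)/cv2.Rodrigues(np.array(c['rotation'],float))[0]/" h.py; python3 -c "
from h import *
print(px2w('top',320,240,0),w2px('top',[400,0,0]),w2px('top',[500,0,0]))"
```

```text
[596.26270135  13.12111845   0.        ] [323.25976577 330.10645303] [324.63724816 283.77529598]
```

View pics/top0.png

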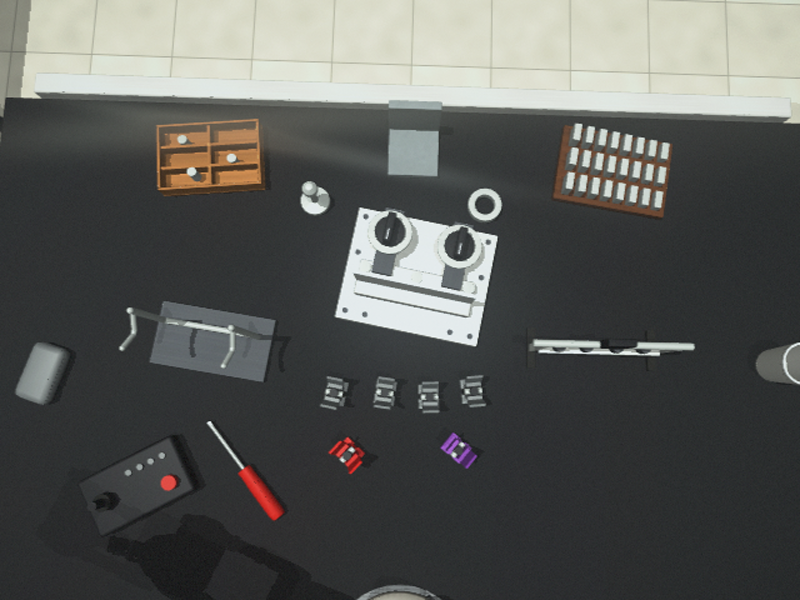

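View pics/scene0.png

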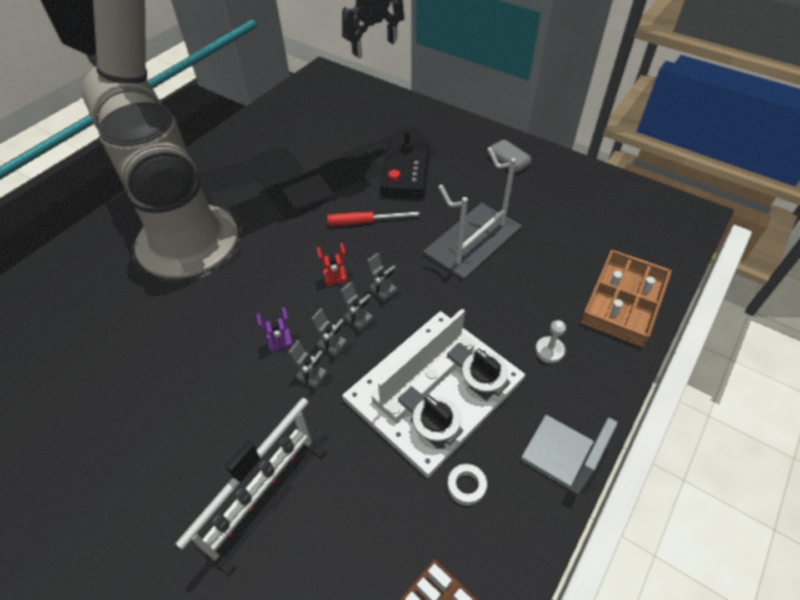

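Run:
```python
from h import *
im=cv2.imread('pics/raw_top0.png')
a=cv2.resize(im[160:280,255:405],None,fx=5,fy=5,interpolation=cv2.INTER_CUBIC);cv2.imwrite('pics/c1.png',a)
b=cv2.resize(im[290:340,245:400],None,fx=5,fy=5,interpolation=cv2.INTER_CUBIC)
c=cv2.resize(im[235:310,90:245],None,fx=5,fy=5,interpolation=cv2.INTER_CUBIC)
cv2.imwrite('pics/c2.png',np.vstack([b[:,:775],c[:,:775]])[:600])
```

```text
(no output)
```

View pics/c1.png

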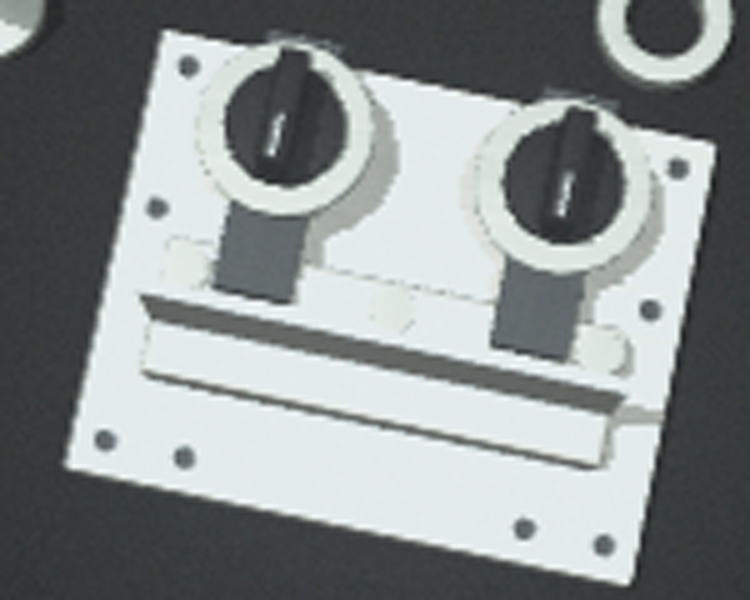

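View pics/c2.png

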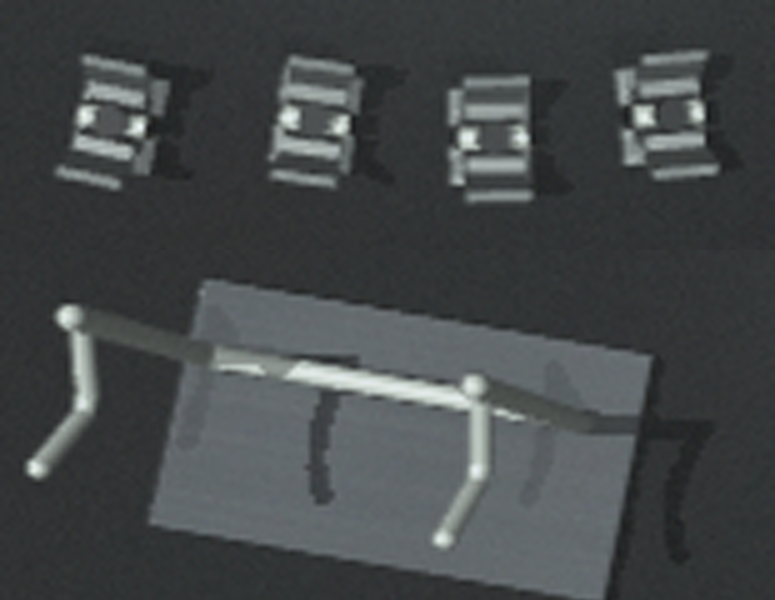

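Run:
```python
from h import *
im=cv2.imread('pics/raw_scene0.png')
R=lambda a,f:cv2.resize(a,None,fx=f,fy=f,interpolation=cv2.INTER_CUBIC)
cv2.imwrite('pics/c3.png',R(im[245:385,265:425],4.2))
a=R(im[105:225,330:430],5)
b=R(cv2.imread('pics/raw_top0.png')[255:305,415:565],5)
cv2.imwrite('pics/c4.png',np.hstack([a,np.vstack([b,0*b,0*b])[:600]])[:, :800] if 0 else a)
print(px2w('top',283,219,110),px2w('top',380.6,239,110))
# clips at pin z=41 -> sensor button ~? try handle mid
for u,v in [(112,122),(313,122),(491,138),(668,113)]:
    for z in(41,60): print(px2w('top',245+u/5,290+v/5,z).round(1),end=' ')
    print()
```

```text
[620.85329465  87.66002608 110.        ] [ 586.62400613 -107.88411551  110.        ]
[430.6 117.6  41. ] [430.9 115.6  60. ] 
[433.1  33.9  41. ] [433.3  33.5  60. ] 
[428.6 -40.5  41. ] [428.9 -39.6  60. ] 
[ 441.1 -114.3   41. ] [ 441.2 -112.1   60. ]
```

View pics/c3.png

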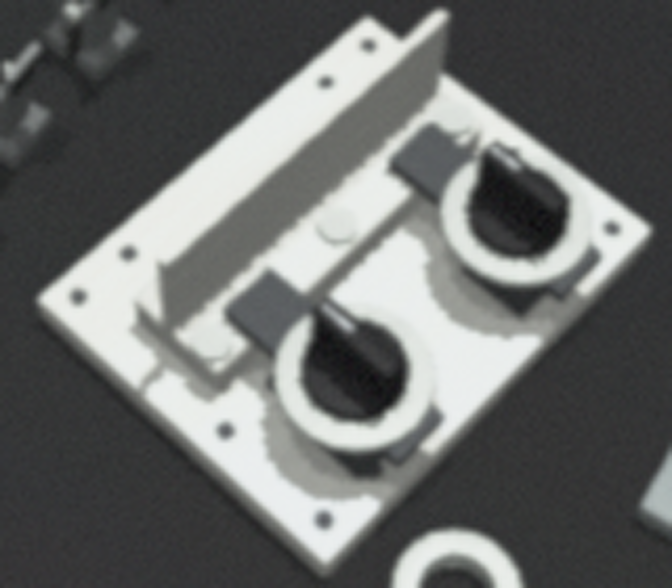

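Run:
```python
from h import *
for p in [(702.7,33.5),(682.1,-84.7)]:
    for z in (80,90,100,110,120):
        a=w2px('top',[*p,z]);b=w2px('scene',[*p,z])
        print(z,((a-[255,160])*5).round(0),((b-[265,245])*4.2).round(0))
for e in [(620.85,87.66),(586.6,-107.9)]: print(((w2px('scene',[*e,110])-[265,245])*4.2).round(0))
R=lambda a,f:cv2.resize(a,None,fx=f,fy=f,interpolation=cv2.INTER_CUBIC)
im=cv2.imread('pics/raw_scene0.png')
a=R(im[115:225,330:430],3.6); c=R(im[315:465,140:265],2.64)
b=R(cv2.imread('pics/raw_top0.png')[255:305,415:565],5)
o=np.zeros((600,800,3),np.uint8)
o[:a.shape[0],:a.shape[1]]=a; o[:396,370:370+c.shape[1]]=c[:396]; b=R(b,.75); o[400:400+b.shape[0],:b.shape[1]]=b
print(a.shape,c.shape,b.shape); cv2.imwrite('pics/c4.png',o)
```

```text
80 [284. 118.] [516. 195.]
90 [283. 112.] [518. 184.]
100 [283. 106.] [520. 173.]
110 [283.  99.] [522. 162.]
120 [282.  93.] [525. 151.]
80 [567. 176.] [351. 356.]
90 [569. 170.] [352. 346.]
100 [572. 164.] [353. 336.]
110 [574. 159.] [354. 325.]
120 [577. 153.] [355. 315.]
[432.  11.]
[151. 259.]
(396, 360, 3) (396, 330, 3) (188, 562, 3)
```

View pics/c4.png

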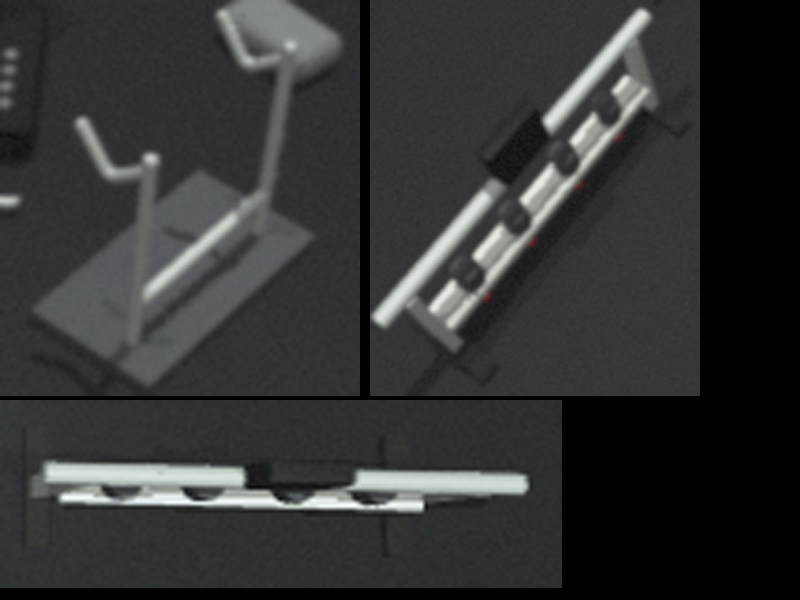

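Run:
```python
from h import *
A=px2w('top',427,274.5,122);B=px2w('top',555.3,277.4,122);print('rack',A,B,np.hypot(*(A-B)[:2]),(A+B)/2,np.arctan2(-(A-B)[0],(A-B)[1]))
for p,q in((A,(244.2,320.3)),(B,(143.8,436.2))): print(w2px('scene',p),q)
for n,l in {'tip':[(97.4,278.4),(178.4,293)],'post':[(104,248.6),(184.6,261.6)],'v':[(107.6,265.6),(186,279)]}.items():
    z=152 if n=='v' else 182
    P,Q=[px2w('top',*p,z) for p in l]; print(n,P,Q,np.hypot(*(P-Q)[:2]),(P+Q)/2,np.arctan2(-(P-Q)[0],(P-Q)[1]))
    for p in(P,Q): print(((w2px('scene',p)-[330,115])*3.6).round())
for c in [(430.8,116),(433.2,33.7),(428.8,-39.9),(441,-113)]: print(w2px('scene',[*c,60])*1.25)
```

```text
rack [ 517.76177742 -198.15511314  122.        ] [ 519.65170563 -449.78519448  122.        ] 251.63717862133228 [ 518.70674153 -323.97015381  122.        ] 0.007510599153990841
[242.35617756 320.66075215] (244.2, 320.3)
[140.11908673 439.21665786] (143.8, 436.2)
tip [488.1319827  412.76705666 182.        ] [466.16046867 265.05424579 182.        ] 149.33794535863524 [477.14622568 338.91065122 182.        ] -0.14766215276641806
[220.  12.]
[ 78. 120.]
post [542.72494009 405.53780759 182.        ] [523.40693656 257.60758218 182.        ] 149.18624886476115 [533.06593833 331.57269489 182.        ] -0.12985379500045244
[286.  46.]
[149. 160.]
v [514.12153295 409.29865811 152.        ] [493.40549348 261.16124888 152.        ] 149.5788965920313 [503.76351322 335.22995349 152.        ] -0.13894235184990542
[245.  64.]
[108. 174.]
[379.76014914 271.35000171]
[354.72862001 300.08921996]
[327.66981204 326.15812208]
[306.28415784 358.51230022]
```

```bash
python3 -m creep '{"slide":[[1,-0.85,0],[1,-0.85,0],[1,-0.85,0],[1,-0.85,0],[1,-0.85,0],[1,-0.85,0],[1,-0.85,0],[1,-0.85,0],[1,-0.85,0],[1,-0.85,0]],"twist":[[0,0,0.2],[0,0,0.2],[0,0,0.2],[0,0,0.2],[0,0,0.2],[0,0,0.2],[0,0,0.14],[0,0,0],[0,0,0],[0,0,0]],"hand":[60,60,60,60,60,60,60,60,60,60]}' 40
python3 -m creep '{"slide":[[1,-0.85,0],[1,-0.85,0],[1,-0.85,0],[1,-0.85,0],[1,-0.85,0],[1,-0.85,0],[1,-0.85,0],[0.6,-0.6,0],[0,0,0],[0,0,0]],"twist":[[0,0,0],[0,0,0],[0,0,0],[0,0,0],[0,0,0],[0,0,0],[0,0,0],[0,0,0],[0,0,0],[0,0,0]],"hand":[60,60,60,60,60,60,60,60,60,60]}'
cat >> h.py <<'E'
def to(x,y,z,yaw=None):
    s=observe(); R=cv2.Rodrigues(s['orientation'])[0]; d=(np.array([x,y,z])-s['ee_pos'])/30
    yw=np.degrees(np.arctan2(R[1,1],R[0,1])); print('t',s['time_s'],'pos',s['ee_pos'].round(1),'yaw',yw.round(1),'toolz',R[:,2].round(3),'F',s['ft_force'].round(1),'w',round(s['grip_width'],1))
    print('slide units',d.round(2),'twist',None if yaw is None else round(((yaw-yw+90)%180-90)/5,2))
E
python3 -c "
from h import *
to(702.7,33.5,140,80.1)"
```

```text
time_s: 0.93
ee_pos: [450.5, 246.6, 239.1]
orientation: [-0.27, -3.129, 0.0]
ft_force: [0.6, 1.5, -0.1]
grip_width: 60.0
time_s: 1.77
ee_pos: [677.8, 50.4, 237.7]
orientation: [-0.273, -3.127, -0.0]
ft_force: [0.1, -0.1, -0.0]
grip_width: 60.1
t 1.7667 pos [677.8  50.4 237.7] yaw 80.0 toolz [-0.002  0.    -1.   ] F [ 0.1 -0.1 -0. ] w 60.1
slide units [ 0.83 -0.56 -3.26] twist 0.02
```

```bash
python3 -m creep '{"slide":[[0.43,-0.28,-0.5],[0.4,-0.28,-0.6],[0,0,-0.7],[0,0,-0.7],[0,0,-0.6],[0,0,0],[0,0,0]],"twist":[[0,0,0],[0,0,0],[0,0,0],[0,0,0],[0,0,0],[0,0,0],[0,0,0]],"hand":[50,45,45,45,45,45,45]}'
python3 -c "
from h import *
to(702.7,33.5,86,80.1)
snap('scene','k1',(340,245,425,325),7)"
```

```text
time_s: 2.35
ee_pos: [701.4, 36.1, 145.7]
orientation: [-0.268, -3.128, -0.0]
ft_force: [-0.3, 0.2, 0.6]
grip_width: 44.9
t 2.35 pos [701.4  36.1 145.7] yaw 80.2 toolz [-0.003  0.    -1.   ] F [-0.3  0.2  0.6] w 44.9
slide units [ 0.04 -0.09 -1.99] twist -0.02
```

View pics/k1.png

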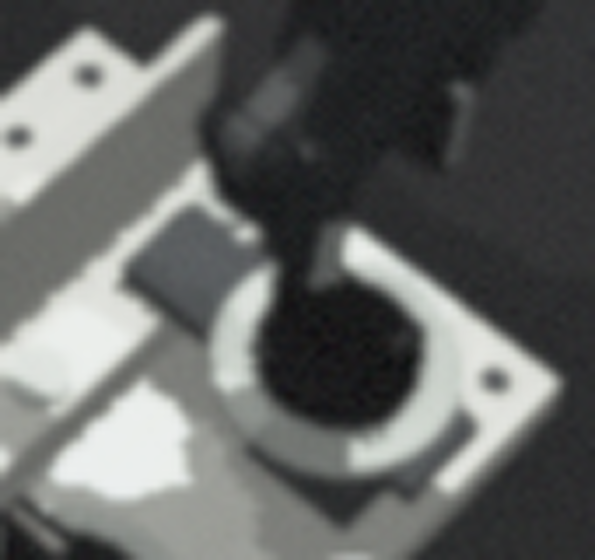

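```bash
python3 -m creep '{"slide":[[0.04,-0.09,-0.5],[0,0,-0.5],[0,0,-0.4],[0,0,-0.3],[0,0,-0.2],[0,0,-0.1],[0,0,0]],"twist":[[0,0,0],[0,0,0],[0,0,0],[0,0,0],[0,0,0],[0,0,0],[0,0,0]],"hand":[45,45,45,45,45,45,45]}'
python3 -m creep '{"slide":[[0,0,0],[0,0,0],[0,0,0],[0,0,0],[0,0,0],[0,0,0],[0,0,0]],"twist":[[0,0,0],[0,0,0],[0,0,0],[0,0,0],[0,0,0],[0,0,0],[0,0,0]],"hand":[25,20,10,5,0,0,0]}' 40
python3 -c "
from h import *
to(702.7,33.5,86,80.1);print(observe()['moment'])"
```

```text
time_s: 2.98
ee_pos: [703.5, 32.4, 86.0]
orientation: [-0.27, -3.13, -0.0]
ft_force: [-0.6, 0.1, 0.3]
grip_width: 44.9
time_s: 3.57
ee_pos: [704.5, 35.5, 87.6]
orientation: [0.268, 3.127, 0.007]
ft_force: [2.1, 10.6, 2.3]
grip_width: 13.4
t 3.5667 pos [704.5  35.5  87.6] yaw 80.2 toolz [ 0.003  0.004 -1.   ] F [ 2.1 10.6  2.3] w 13.4
slide units [-0.06 -0.07 -0.05] twist -0.02
[ 1.51163231 -0.24631741 -0.24391367]
```

```bash
python3 -m creep '{"slide":[[0,0.1,0],[0,0.02,0],[0,0,0],[0,0,0],[0,0,0],[0,0,0],[0,0,0],[0,0,0]],"twist":[[0,0,0],[0,0,0],[0,0,-0.7],[0,0,-0.7],[0,0,-0.7],[0,0,-0.7],[0,0,-0.7],[0,0,-0.7]],"hand":[0,0,0,0,0,0,0,0]}'
python3 -c "
from workcell import observe;print(observe()['moment'])"
python3 -m creep '{"slide":[[0,0,0],[0,0,0],[0,0,0],[0,0,0],[0,0,0],[0,0,0],[0,0,0],[0,0,0],[0,0,0],[0,0,0]],"twist":[[0,0,-0.7],[0,0,-0.7],[0,0,-0.7],[0,0,-0.7],[0,0,-0.7],[0,0,-0.7],[0,0,-0.7],[0,0,-0.7],[0,0,-0.7],[0,0,-0.7]],"hand":[0,0,0,0,0,0,0,0,0,0]}'
python3 -m creep '{"slide":[[0,0,0],[0,0,0],[0,0,0]],"twist":[[0,0,-0.5],[0,0,0],[0,0,0]],"hand":[0,0,0]}'
python3 -c "
from h import *
to(702.7,33.5,86,80.1);print(observe()['moment'])"
```

```text
time_s: 4.23
ee_pos: [704.3, 35.5, 87.7]
orientation: [0.839, 3.025, 0.0]
ft_force: [0.5, -0.3, 3.5]
grip_width: 13.2
[-0.21735641 -0.0019871   0.16623715]
time_s: 5.07
ee_pos: [703.9, 35.1, 87.6]
orientation: [1.711, 2.633, 0.0]
ft_force: [-1.1, -0.5, 5.1]
grip_width: 12.8
time_s: 5.32
ee_pos: [703.9, 35.2, 87.6]
orientation: [1.765, 2.598, 0.0]
ft_force: [-1.3, -1.3, 5.6]
grip_width: 12.7
t 5.3167 pos [703.9  35.2  87.6] yaw 21.6 toolz [ 0.001 -0.001 -1.   ] F [-1.3 -1.3  5.6] w 12.7
slide units [-0.04 -0.06 -0.05] twist 11.7
[-0.22883319  0.33556857 -0.00810407]
```

```bash
python3 -m creep '{"slide":[[0,0,0],[0,0,0],[0,0,0],[0,0,0.6],[0,0,0.7],[0,0,0.7],[0,-0.5,0],[-0.2,-0.8,0],[-0.2,-0.8,0],[-0.2,-0.9,0]],"twist":[[0,0,0],[0,0,0],[0,0,0],[0,0,0],[0,0,0],[0,0,0],[0,0,1],[0,0,1],[0,0,1],[0,0,1]],"hand":[30,45,45,45,45,45,45,45,45,45]}'
python3 -m creep '{"slide":[[-0.1,-0.9,0],[0,0,0],[0,0,0],[0,0,0],[0,0,0],[0,0,0],[0,0,0],[0,0,0],[0,0,0],[0,0,0]],"twist":[[0,0,1],[0,0,1],[0,0,1],[0,0,1],[0,0,1],[0,0,1],[0,0,1],[0,0,0.7],[0,0,0],[0,0,0]],"hand":[45,45,45,45,45,45,45,45,45,45]}'
python3 -c "
from h import *
to(683.3,-83,86,80.1)
snap('top','k2',(285,160,400,250),6)"
```

```text
time_s: 6.15
ee_pos: [685.2, -54.2, 146.2]
orientation: [-1.278, -2.869, -0.0]
ft_force: [0.8, 0.7, -0.4]
grip_width: 44.9
time_s: 6.98
ee_pos: [682.5, -81.0, 146.1]
orientation: [-0.273, -3.129, -0.0]
ft_force: [-0.4, 0.1, -0.1]
grip_width: 44.9
t 6.9833 pos [682.5 -81.  146.1] yaw 80.0 toolz [-0.  0. -1.] F [-0.4  0.1 -0.1] w 44.9
slide units [ 0.03 -0.07 -2.  ] twist 0.01
```

View pics/k2.png

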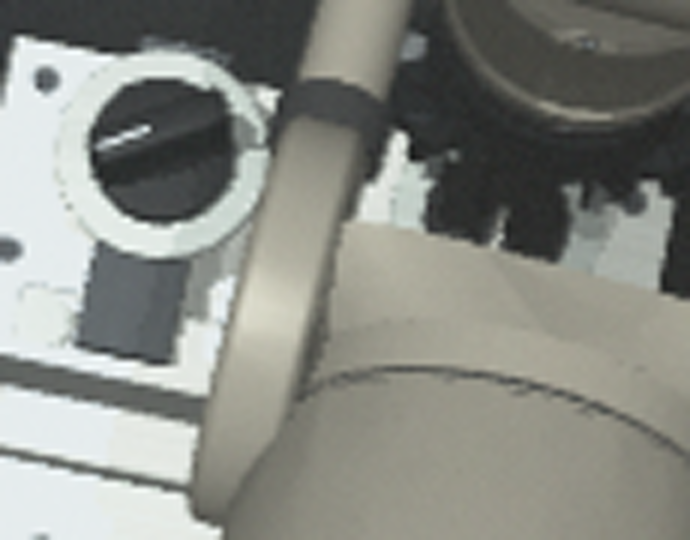

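```bash
python3 -m creep '{"slide":[[0.03,-0.05,-0.5],[0,0,-0.5],[0,0,-0.4],[0,0,-0.3],[0,0,-0.2],[0,0,-0.1],[0,0,0]],"twist":[[0,0,0],[0,0,0],[0,0,0],[0,0,0],[0,0,0],[0,0,0],[0,0,0]],"hand":[45,45,45,45,45,45,45]}'
python3 -m creep '{"slide":[[0,0,0],[0,0,0],[0,0,0],[0,0,0],[0,0,0],[0,0,0],[0,0,0]],"twist":[[0,0,0],[0,0,0],[0,0,0],[0,0,0],[0,0,0],[0,0,0],[0,0,0]],"hand":[25,20,10,5,0,0,0]}' 40
python3 -c "
from h import *
to(683.3,-83,86,80.1);print(observe()['moment'])"
```

```text
time_s: 7.62
ee_pos: [683.3, -82.6, 85.7]
orientation: [-0.27, -3.129, -0.0]
ft_force: [0.4, -0.1, -0.2]
grip_width: 44.9
time_s: 8.2
ee_pos: [684.0, -82.4, 87.3]
orientation: [0.269, 3.128, 0.0]
ft_force: [0.7, 2.9, 6.3]
grip_width: 13.1
t 8.2 pos [684.  -82.4  87.3] yaw 80.2 toolz [ 0.002  0.    -1.   ] F [0.7 2.9 6.3] w 13.1
slide units [-0.02 -0.02 -0.04] twist -0.01
[ 0.37834155  0.08063379 -0.0536856 ]
```

```bash
python3 -m creep '{"slide":[[0,0,0],[0,0,0],[0,0,0],[0,0,0],[0,0,0],[0,0,0],[0,0,0],[0,0,0]],"twist":[[0,0,-0.3],[0,0,-0.7],[0,0,-0.7],[0,0,-0.7],[0,0,-0.7],[0,0,-0.7],[0,0,-0.7],[0,0,-0.7]],"hand":[0,0,0,0,0,0,0,0]}'
python3 -m creep '{"slide":[[0,0,0],[0,0,0],[0,0,0],[0,0,0],[0,0,0],[0,0,0],[0,0,0],[0,0,0],[0,0,0],[0,0,0]],"twist":[[0,0,-0.7],[0,0,-0.7],[0,0,-0.7],[0,0,-0.7],[0,0,-0.7],[0,0,-0.7],[0,0,-0.7],[0,0,-0.7],[0,0,-0.7],[0,0,-0.2]],"hand":[0,0,0,0,0,0,0,0,0,0]}'
python3 -m creep '{"slide":[[0,0,0],[0,0,0],[0,0,0],[0,0,0],[0,0,0],[0,0,0.6],[0,0,1],[0,0,1],[0,0,1],[0,0,1]],"twist":[[0,0,0],[0,0,0],[0,0,0],[0,0,0],[0,0,0],[0,0,0],[0,0,0],[0,0,0],[0,0,0],[0,0,0]],"hand":[0,0,30,45,50,60,60,60,60,60]}'
python3 -c "
from h import *
to(518.7,-324,240,0)"
```

```text
time_s: 8.87
ee_pos: [683.7, -83.0, 87.3]
orientation: [0.97, 2.987, -0.001]
ft_force: [-2.0, -0.3, 5.9]
grip_width: 12.9
time_s: 9.7
ee_pos: [683.1, -83.5, 87.3]
orientation: [1.769, 2.596, -0.002]
ft_force: [-4.2, -1.1, 8.3]
grip_width: 13.2
time_s: 10.53
ee_pos: [683.3, -82.5, 225.3]
orientation: [-1.764, -2.599, 0.0]
ft_force: [0.1, 0.0, -0.2]
grip_width: 59.7
t 10.5333 pos [683.3 -82.5 225.3] yaw 21.7 toolz [-0.001  0.    -1.   ] F [ 0.1  0.  -0.2] w 59.7
slide units [-5.49 -8.05  0.49] twist -4.33
```

```bash
python3 -m creep '{"slide":[[-0.6,-0.9,0.1],[-0.6,-0.9,0.1],[-0.6,-0.9,0.1],[-0.6,-0.9,0.1],[-0.6,-0.9,0.1],[-0.6,-0.9,0],[-0.6,-0.9,0],[-0.6,-0.9,0],[-0.6,-0.8,0],[0,0,0]],"twist":[[0,0,-0.5],[0,0,-0.5],[0,0,-0.5],[0,0,-0.5],[0,0,-0.5],[0,0,-0.5],[0,0,-0.5],[0,0,-0.5],[0,0,-0.33],[0,0,0]],"hand":[60,60,60,60,60,60,60,60,60,60]}'
python3 - <<'E'
from h import *
to(518.7,-324,240,0)
im=read_camera('top')[:,:,::-1];sc=read_camera('scene')[:,:,::-1]
R=lambda a,f:cv2.resize(a,None,fx=f,fy=f,interpolation=cv2.INTER_CUBIC)
a=R(im[160:350,220:580],2.2);b=R(sc[250:470,130:420],1.0)
o=np.zeros((a.shape[0]+180,800,3),np.uint8);o[:a.shape[0],:a.shape[1]]=a
cv2.imwrite('pics/r1.png',np.hstack([R(im[160:350,220:580],1.25),R(sc[230:470,130:420],0.99*1.0)[:237]]) if 0 else np.vstack([R(im[170:320,230:570],2.3)[:340],R(sc[270:400,130:430],2.0)[:260,:,:][:, :782] if 0 else cv2.copyMakeBorder(R(sc[280:410,130:430],2.0)[:260],0,0,0,182,cv2.BORDER_CONSTANT)]))
cv2.imwrite('pics/raw_r1s.png',sc)
E
```

```text
time_s: 11.37
ee_pos: [518.4, -327.0, 239.0]
orientation: [-2.228, -2.214, 0.003]
ft_force: [0.5, -0.6, 0.2]
grip_width: 60.4
t 11.3667 pos [ 518.4 -327.   239. ] yaw -0.4 toolz [-0.002 -0.002 -1.   ] F [ 0.5 -0.6  0.2] w 60.4
slide units [0.01 0.1  0.03] twist 0.07
```

View pics/r1.png

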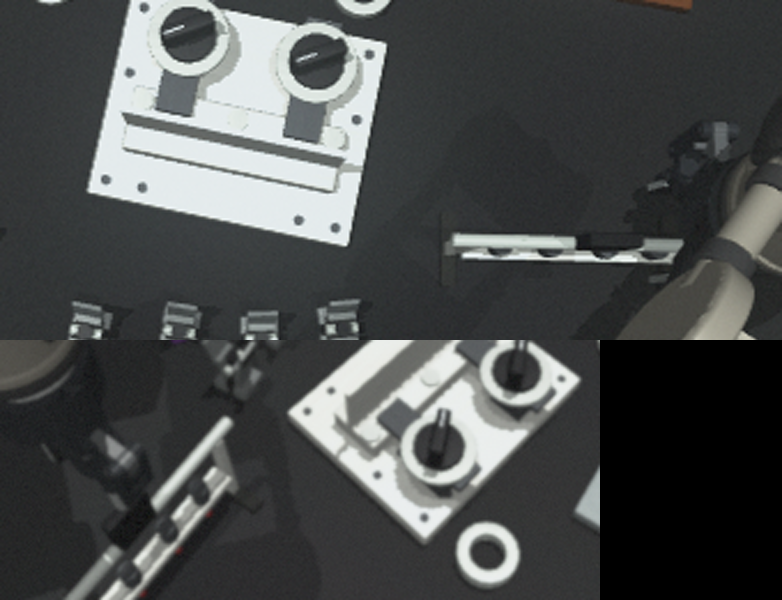

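```bash
python3 -m creep '{"slide":[[0,0.1,-0.5],[0,0,-0.7],[0,0,-0.7],[0,0,-0.6],[0,0,-0.5],[0,0,-0.2],[0,0,0],[0,0,0]],"twist":[[0,0,0],[0,0,0],[0,0,0],[0,0,0],[0,0,0],[0,0,0],[0,0,0],[0,0,0]],"hand":[60,60,60,60,60,60,60,60]}'
python3 -c "
from h import *
to(518.7,-324,141,0.43)"
```

```text
time_s: 12.13
ee_pos: [522.2, -319.0, 143.7]
orientation: [2.22, 2.223, 0.0]
ft_force: [-0.6, 0.2, -0.0]
grip_width: 59.8
t 12.1333 pos [ 522.2 -319.   143.7] yaw 0.1 toolz [ 0. -0. -1.] F [-0.6  0.2 -0. ] w 59.8
slide units [-0.12 -0.17 -0.09] twist 0.07
```

```bash
python3 -m creep '{"slide":[[-0.12,-0.15,-0.05],[0,0,0],[0,0,0],[0,0,0],[0,0,0],[0,0,0],[0,0,0],[0,0,0],[0,0,0]],"twist":[[0,0,0.07],[0,0,0],[0,0,0],[0,0,0],[0,0,0],[0,0,0],[0,0,0],[0,0,0],[0,0,0]],"hand":[60,50,30,20,10,5,0,0,0]}' 80
python3 -c "
from h import *
to(518.7,-324,141,0.43);print(observe()['moment'])"
```

```text
time_s: 12.88
ee_pos: [518.3, -324.3, 142.3]
orientation: [2.214, 2.227, 0.0]
ft_force: [1.0, -0.4, 4.0]
grip_width: 11.0
t 12.8833 pos [ 518.3 -324.3  142.3] yaw 0.4 toolz [ 0.001 -0.001 -1.   ] F [ 1.  -0.4  4. ] w 11.0
slide units [ 0.01  0.01 -0.04] twist 0.02
[ 0.01383461 -0.15129085 -0.06872374]
```

```bash
python3 -m creep '{"slide":[[0,0,0.1],[0,0,0.3],[0,0,0.6],[0,0,0.8],[0,0,0.8],[0,0,0.8],[0,0,0.8],[-0.1,0.2,0.7],[-0.2,0.5,0.3],[-0.3,0.7,0]],"twist":[[0,0,0],[0,0,0],[0,0,0],[0,0,0],[0,0,0],[0,0,0],[0,0,0],[0,0,0],[0,0,0],[0,0,0]],"hand":[0,0,0,0,0,0,0,0,0,0]}'
python3 -c "
from h import *
to(414.9,347.8,290,-7.96)"
python3 -m creep '{"slide":[[-0.3,0.9,0],[-0.3,0.9,0],[-0.3,0.9,0],[-0.3,0.9,0],[-0.3,0.9,0],[-0.3,0.9,0],[-0.3,0.9,0],[-0.3,0.9,0],[-0.2,0.9,0],[-0.1,0.9,0]],"twist":[[0,0,-0.17],[0,0,-0.17],[0,0,-0.17],[0,0,-0.17],[0,0,-0.17],[0,0,-0.17],[0,0,-0.17],[0,0,-0.17],[0,0,-0.17],[0,0,-0.17]],"hand":[0,0,0,0,0,0,0,0,0,0]}'
python3 -m creep '{"slide":[[0,0.9,0],[0,0.9,0],[0,0.9,0],[0,0.9,0],[0,0.9,0],[0,0.8,0],[0,0.6,0],[0,0.3,0],[0,0,0],[0,0,0]],"twist":[[0,0,0],[0,0,0],[0,0,0],[0,0,0],[0,0,0],[0,0,0],[0,0,0],[0,0,0],[0,0,0],[0,0,0]],"hand":[0,0,0,0,0,0,0,0,0,0]}'
python3 -c "
from h import *
to(414.9,347.8,290,-7.96)"
```

```text
time_s: 13.72
ee_pos: [500.2, -283.1, 300.1]
orientation: [2.213, 2.224, 0.0]
ft_force: [0.2, 0.3, -3.8]
grip_width: 11.1
t 13.7167 pos [ 500.2 -283.1  300.1] yaw 0.3 toolz [ 0.003 -0.003 -1.   ] F [ 0.2  0.3 -3.8] w 11.1
slide units [-2.84 21.03 -0.34] twist -1.65
time_s: 14.55
ee_pos: [417.2, -10.8, 297.9]
orientation: [-2.374, -2.056, 0.002]
ft_force: [1.0, -0.3, -3.1]
grip_width: 10.5
time_s: 15.38
ee_pos: [418.6, 173.4, 297.7]
orientation: [2.372, 2.059, -0.002]
ft_force: [-0.1, -0.3, -4.5]
grip_width: 10.7
t 15.3833 pos [418.6 173.4 297.7] yaw -8.1 toolz [-0.001 -0.001 -1.   ] F [-0.1 -0.3 -4.5] w 10.7
slide units [-0.12  5.81 -0.26] twist 0.03
```

```bash
python3 -m creep '{"slide":[[-0.05,0.6,-0.1],[-0.05,0.8,-0.2],[0,0.8,-0.2],[0,0.8,-0.3],[0,0.8,-0.3],[0,0.8,-0.3],[0,0.7,-0.3],[0,0.4,-0.3],[0,0.1,-0.2],[0,0,0]],"twist":[[0,0,0],[0,0,0],[0,0,0],[0,0,0],[0,0,0],[0,0,0],[0,0,0],[0,0,0],[0,0,0],[0,0,0]],"hand":[0,0,0,0,0,0,0,0,0,0]}'
python3 - <<'E'
from h import *
to(414.9,347.8,229,-7.96)
a=read_camera('top')[:,:,::-1];b=read_camera('scene')[:,:,::-1]
R=lambda a,f:cv2.resize(a,None,fx=f,fy=f,interpolation=cv2.INTER_CUBIC)
A=R(a[215:335,60:250],2.1);B=R(b[60:200,300:480],2.22)
h=min(len(A),len(B));
cv2.imwrite('pics/r2.png',np.hstack([R(a[215:335,60:250],2.5)[:300,:440],R(b[70:190,310:460],2.5)[:300,:360]]))
E
```

```text
time_s: 16.22
ee_pos: [415.5, 346.8, 230.1]
orientation: [2.373, 2.058, -0.006]
ft_force: [-0.4, -0.0, -4.8]
grip_width: 10.7
t 16.2167 pos [415.5 346.8 230.1] yaw -8.1 toolz [-0.003 -0.002 -1.   ] F [-0.4 -0.  -4.8] w 10.7
slide units [-0.02  0.03 -0.04] twist 0.04
```

View pics/r2.png

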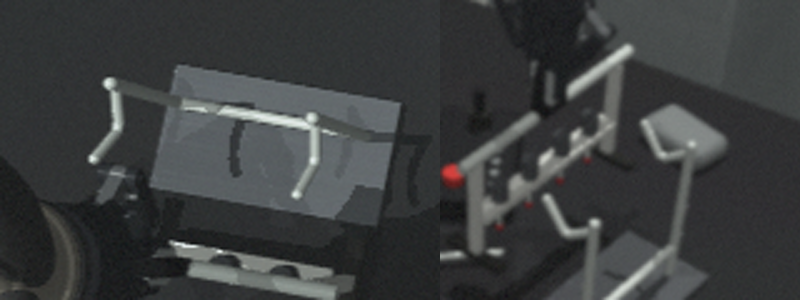

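```bash
python3 - <<'E'
from h import *
for s in(1,-1):
    p=[415.5+s*17.4,346.8+s*123.8,207.8]; q=w2px('scene',p); print((q-[310,70])*2.5+[440,0], (w2px('top',p)-[60,215])*2.5)
E
python3 -m creep '{"slide":[[0.3,-0.04,0],[0.5,-0.07,0],[0.6,-0.08,0],[0.6,-0.08,0],[0.5,-0.07,0],[0.35,-0.05,0],[0.1,-0.02,0],[0,0,0],[0,0,0]],"twist":[[0,0,0],[0,0,0],[0,0,0],[0,0,0],[0,0,0],[0,0,0],[0,0,0],[0,0,0],[0,0,0]],"hand":[0,0,0,0,0,0,0,0,0]}'
python3 -c "
from h import *
to(504,335.3,230,-7.96)"
```

```text
[624.88924669  50.99492941] [-13.23550906 232.91396093]
[457.06820272 171.69993905] [339.51425459 293.73376337]
time_s: 17.07
ee_pos: [504.1, 335.3, 231.9]
orientation: [-2.374, -2.057, 0.001]
ft_force: [-0.9, -0.3, -4.4]
grip_width: 10.9
t 17.0667 pos [504.1 335.3 231.9] yaw -8.2 toolz [-0.001 -0.    -1.   ] F [-0.9 -0.3 -4.4] w 10.9
slide units [-0.   -0.   -0.06] twist 0.04
```

```bash
python3 -m creep '{"slide":[[0,0,-0.2],[0,0,-0.3],[0,0,-0.3],[0,0,-0.3],[0,0,-0.2],[0,0,-0.1],[0,0,-0.06],[0,0,0],[0,0,0]],"twist":[[0,0,0],[0,0,0],[0,0,0],[0,0,0],[0,0,0],[0,0,0],[0,0,0],[0,0,0],[0,0,0]],"hand":[0,0,0,0,0,0,0,0,0]}'
python3 -c "
from h import *
to(504,335.3,184,-7.96);print(observe()['moment'])"
python3 -m creep '{"slide":[[0,0,-0.05],[0,0,-0.05],[0,0,-0.03],[0,0,0],[0,0,0]],"twist":[[0,0,0],[0,0,0],[0,0,0],[0,0,0],[0,0,0]],"hand":[0,0,0,0,0]}'
python3 -c "
from h import *
to(504,335.3,184,-7.96);print(observe()['moment'])"
```

```text
time_s: 17.82
ee_pos: [504.6, 335.7, 188.3]
orientation: [2.373, 2.058, 0.001]
ft_force: [0.1, 0.6, -4.0]
grip_width: 11.1
t 17.8167 pos [504.6 335.7 188.3] yaw -8.1 toolz [ 0.001  0.    -1.   ] F [ 0.1  0.6 -4. ] w 11.1
slide units [-0.02 -0.01 -0.14] twist 0.04
[-0.01791849  0.01011699  0.05795347]
time_s: 18.23
ee_pos: [504.5, 335.7, 184.6]
orientation: [2.373, 2.058, 0.001]
ft_force: [-0.3, -0.9, 0.5]
grip_width: 10.8
t 18.2333 pos [504.5 335.7 184.6] yaw -8.1 toolz [ 0.001  0.    -1.   ] F [-0.3 -0.9  0.5] w 10.8
slide units [-0.02 -0.01 -0.02] twist 0.04
[-0.03214148  0.20800758  0.00230853]
```

```bash
python3 -m creep '{"slide":[[0,0,-0.05],[0,0,0],[0,0,0]],"twist":[[0,0,0],[0,0,0],[0,0,0]],"hand":[0,0,0]}'
python3 - <<'E'
from h import *
to(504,335.3,184,-7.96);print(observe()['moment'])
a=read_camera('top')[:,:,::-1];b=read_camera('scene')[:,:,::-1]
R=lambda a,f:cv2.resize(a,None,fx=f,fy=f,interpolation=cv2.INTER_CUBIC)
cv2.imwrite('pics/r3.png',np.hstack([R(a[215:335,80:230],2.66)[:318],R(b[75:225,320:470],2.66)[:318]]))
E
```

```text
time_s: 18.48
ee_pos: [504.6, 335.7, 184.4]
orientation: [2.373, 2.058, 0.003]
ft_force: [-4.0, -1.4, 7.4]
grip_width: 10.7
t 18.4833 pos [504.6 335.7 184.4] yaw -8.1 toolz [ 0.002  0.001 -1.   ] F [-4.  -1.4  7.4] w 10.7
slide units [-0.02 -0.01 -0.01] twist 0.04
[-0.32368296  0.61384708 -0.00558757]
```

View pics/r3.png

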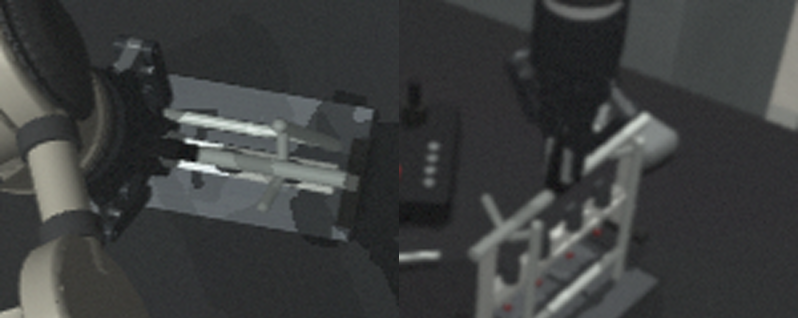

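```bash
python3 -m creep '{"slide":[[0,0,0],[0,0,0],[0,0,0],[0,0,0],[0,0,0.3],[0,0,0.6],[0,0,0.9],[0,0,0.9],[-0.6,-0.6,0.9],[-0.6,-0.9,0]],"twist":[[0,0,0],[0,0,0],[0,0,0],[0,0,0],[0,0,0],[0,0,0],[0,0,0],[0,0,0],[0,0,0],[0,0,0]],"hand":[14,20,35,50,50,60,70,70,70,70]}'
python3 -m creep '{"slide":[[-0.3,-0.9,0],[-0.3,-0.9,0],[-0.3,-0.9,0],[-0.2,-0.9,0],[0,-0.5,0],[0,0,0]],"twist":[[0,0,0],[0,0,0],[0,0,0],[0,0,0],[0,0,0],[0,0,0]],"hand":[70,70,70,70,70,70]}'
python3 - <<'E'
from h import *
to(431,116.5,150,-7.96)
a=read_camera('top')[:,:,::-1];b=read_camera('scene')[:,:,::-1]
cv2.imwrite('pics/raw_t13.png',a)
R=lambda a,f:cv2.resize(a,None,fx=f,fy=f,interpolation=cv2.INTER_CUBIC)
cv2.imwrite('pics/r4.png',np.vstack([np.hstack([R(a[225:325,80:230],2.66)[:266],R(b[85:185,320:470],2.66)[:266]]),R(a[290:340,240:410],4.69)[:230,:798]]))
E
```

```text
time_s: 19.42
ee_pos: [470.2, 292.3, 296.2]
orientation: [2.37, 2.058, 0.016]
ft_force: [1.1, 0.2, 0.0]
grip_width: 70.5
time_s: 19.92
ee_pos: [435.3, 165.3, 291.7]
orientation: [2.375, 2.054, 0.001]
ft_force: [1.0, 0.4, -0.1]
grip_width: 70.1
t 19.9167 pos [435.3 165.3 291.7] yaw -8.3 toolz [ 0.002 -0.001 -1.   ] F [ 1.   0.4 -0.1] w 70.1
slide units [-0.14 -1.63 -4.72] twist 0.07Traceback (most recent call last):
  File "<stdin>", line 6, in <module>
    return _nx.concatenate(arrs, 0, dtype=dtype, casting=casting)
           ~~~~~~~~~~~~~~~^^^^^^^^^^^^^^^^^^^^^^^^^^^^^^^^^^^^^^^
ValueError: all the input array dimensions except for the concatenation axis must match exactly, but along dimension 1, the array at index 0 has size 798 and the array at index 1 has size 797
```

```bash
cat >> h.py <<'E'
def fit(a,w=800): return cv2.resize(a,(w,round(a.shape[0]*w/a.shape[1])),interpolation=cv2.INTER_CUBIC)
E
python3 - <<'E'
from h import *
a=cv2.imread('pics/raw_t13.png');b=read_camera('scene')[:,:,::-1]
cv2.imwrite('pics/r4.png',np.vstack([np.hstack([fit(a[225:325,80:230],400),fit(b[85:185,320:470],400)]),fit(a[290:340,240:410])]))
E
```

```text
(no output)
```

View pics/r4.png

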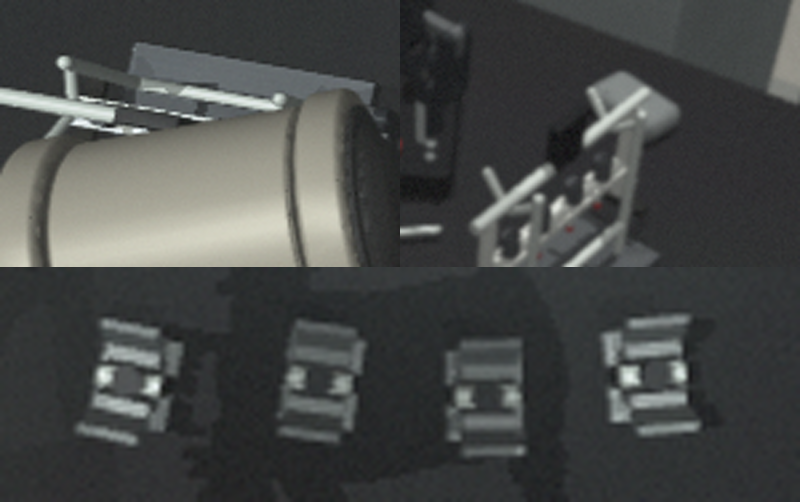

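```bash
python3 - <<'E'
from h import *
for u,v in[(120,381),(317,382),(489,397),(663,375)]: print(px2w('top',240+u/4.706,290+(v-267)/4.706,84).round(1))
E
python3 -m creep '{"slide":[[-0.1,-0.6,-0.8],[0,-0.6,-0.8],[0,-0.4,-0.8],[0,0,-0.8],[0,0,-0.8],[0,0,-0.4],[0,0,0],[0,0,0]],"twist":[[0,0,-0.4],[0,0,0],[0,0,0],[0,0,0],[0,0,0],[0,0,0],[0,0,0],[0,0,0]],"hand":[80,80,80,80,80,80,80,80]}' 40
python3 -c "
from h import *
to(430.5,115,62,-10.3)"
```

```text
[431.5 116.9  84. ]
[433.5  33.3  84. ]
[429.3 -39.9  84. ]
[ 440.7 -113.9   84. ]
time_s: 20.73
ee_pos: [432.5, 120.4, 158.4]
orientation: [-2.408, -2.017, 0.001]
ft_force: [0.1, -0.3, -0.1]
grip_width: 80.3
t 20.7333 pos [432.5 120.4 158.4] yaw -10.1 toolz [-0.001  0.    -1.   ] F [ 0.1 -0.3 -0.1] w 80.3
slide units [-0.07 -0.18 -3.21] twist -0.04
```

```bash
python3 -m creep '{"slide":[[-0.05,-0.13,-0.4],[0,0,-0.7],[0,0,-0.7],[0,0,-0.6],[0,0,-0.5],[0,0,-0.25],[0,0,-0.05],[0,0,0]],"twist":[[0,0,0],[0,0,0],[0,0,0],[0,0,0],[0,0,0],[0,0,0],[0,0,0],[0,0,0]],"hand":[80,80,80,80,80,80,80,80]}' 40
python3 -m creep '{"slide":[[0,0,0],[0,0,0],[0,0,0],[0,0,0],[0,0,0],[0,0,0],[0,0,0],[0,0,0],[0,0,0],[0,0,0]],"twist":[[0,0,0],[0,0,0],[0,0,0],[0,0,0],[0,0,0],[0,0,0],[0,0,0],[0,0,0],[0,0,0],[0,0,0]],"hand":[60,55,50,45,40,35,30,25,20,15]}' 40
python3 -c "
from h import *
to(620.4,64.9,210,-9.9)"
```

```text
time_s: 21.4
ee_pos: [431.6, 116.0, 63.2]
orientation: [2.408, 2.016, 0.001]
ft_force: [-0.2, -0.2, 0.3]
grip_width: 80.1
time_s: 22.23
ee_pos: [428.9, 116.1, 65.0]
orientation: [-2.408, -2.015, 0.003]
ft_force: [-12.4, 1.3, 35.4]
grip_width: 30.7
t 22.2333 pos [428.9 116.1  65. ] yaw -10.2 toolz [-0.003  0.001 -1.   ] F [-12.4   1.3  35.4] w 30.7
slide units [ 6.38 -1.71  4.83] twist 0.05
```

```bash
python3 -m creep '{"slide":[[-0.05,0,0.1],[0,0,0.4],[0,0,0.8],[0,0,0.9],[0,0,0.9],[0,0,0.9],[0,0,0.8],[0,0,0],[0,0,0]],"twist":[[0,0,0],[0,0,0],[0,0,0],[0,0,0],[0,0,0],[0,0,0],[0,0,0],[0,0,0],[0,0,0]],"hand":[15,15,15,15,15,15,15,15,15]}'
python3 -c "
from h import *
to(620.4,64.9,210,-9.9);print(observe()['moment'])
snap('scene','g1',(250,60,420,260),3)"
```

```text
time_s: 22.98
ee_pos: [429.9, 115.7, 207.8]
orientation: [2.408, 2.015, 0.004]
ft_force: [-0.5, 0.2, -1.3]
grip_width: 30.2
t 22.9833 pos [429.9 115.7 207.8] yaw -10.1 toolz [ 0.003  0.    -1.   ] F [-0.5  0.2 -1.3] w 30.2
slide units [ 6.35 -1.69  0.07] twist 0.05
[-0.02366153  0.03150564 -0.02301234]
```

View pics/g1.png

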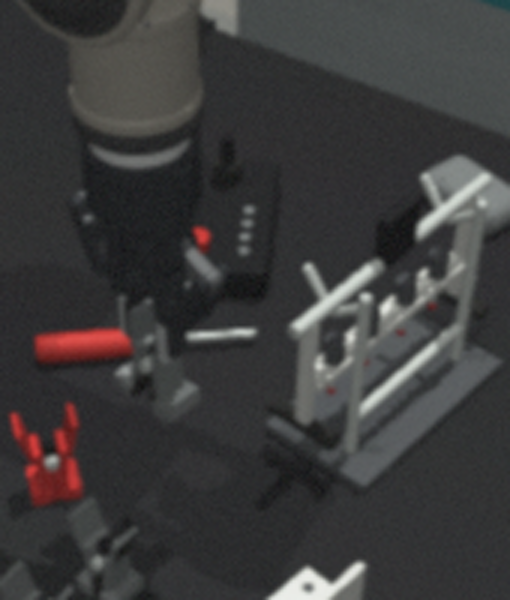

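Run:
```python
from h import *
P=lambda *p:((w2px('scene',p)-[250,60])*3).round(0)
for z in (180,184,188): print(z,P(430,115.7,z),P(430,115.7-17,z), 'tips',P(430+15,115.7,z-40),P(430-15,115.7,z-40),'top',P(445,115.7,z+42),P(415,115.7,z+42))
```

```text
180 [154. 362.] [140. 376.] tips [172. 409.] [140. 393.] top [168. 327.] [134. 311.]
184 [153. 358.] [139. 372.] tips [172. 405.] [139. 389.] top [168. 323.] [133. 307.]
188 [153. 354.] [139. 368.] tips [172. 401.] [139. 385.] top [168. 319.] [133. 303.]
```

```bash
python3 -m creep '{"slide":[[0.5,-0.15,0],[0.9,-0.25,0],[0.9,-0.25,0],[0.9,-0.25,0],[0.9,-0.25,0],[0.9,-0.25,0],[0.8,-0.2,0],[0.4,-0.1,0],[0.1,0,0],[0,0,0]],"twist":[[0,0,0],[0,0,0],[0,0,0],[0,0,0],[0,0,0],[0,0,0],[0,0,0],[0,0,0],[0,0,0],[0,0,0]],"hand":[15,15,15,15,15,15,15,15,15,15]}'
python3 -c "
from h import *
to(620.4,64.9,210,-9.9)"
```

```text
time_s: 23.87
ee_pos: [617.9, 64.5, 204.4]
orientation: [-2.408, -2.014, 0.004]
ft_force: [-0.7, 0.4, -0.4]
grip_width: 30.1
t 23.8667 pos [617.9  64.5 204.4] yaw -10.2 toolz [-0.004  0.    -1.   ] F [-0.7  0.4 -0.4] w 30.1
slide units [0.08 0.01 0.19] twist 0.05
```

```bash
python3 -m creep '{"slide":[[0.08,0.01,0],[0,0,-0.3],[0,0,-0.4],[0,0,-0.4],[0,0,-0.4],[0,0,-0.3],[0,0,-0.1],[0,0,0],[0,0,0]],"twist":[[0,0,0.05],[0,0,0],[0,0,0],[0,0,0],[0,0,0],[0,0,0],[0,0,0],[0,0,0],[0,0,0]],"hand":[15,15,15,15,15,15,15,15,15]}'
python3 -c "
from h import *
to(620.4,64.9,139,-9.9);print(observe()['moment'])
snap('scene','g2',(300,190,430,330),4)"
```

```text
time_s: 24.62
ee_pos: [620.6, 65.1, 149.8]
orientation: [-2.405, -2.022, 0.0]
ft_force: [1.1, -0.1, 0.2]
grip_width: 29.0
t 24.6167 pos [620.6  65.1 149.8] yaw -9.9 toolz [-0.  0. -1.] F [ 1.1 -0.1  0.2] w 29.0
slide units [-0.01 -0.01 -0.36] twist -0.0
[-0.01072738  0.0055229  -0.01293108]
```

No contact so far, so the rib must be between the jaws; lowering on until the pin meets the edge.

```bash
python3 -m creep '{"slide":[[0,0,-0.15],[0,0,-0.12],[0,0,-0.08],[0,0,0],[0,0,0]],"twist":[[0,0,0],[0,0,0],[0,0,0],[0,0,0],[0,0,0]],"hand":[15,15,15,15,15]}'
python3 -c "
from h import *
to(620.4,64.9,139,-9.9);print(observe()['moment'])"
python3 -m creep '{"slide":[[0,0,-0.04],[0,0,-0.04],[0,0,0],[0,0,0]],"twist":[[0,0,0],[0,0,0],[0,0,0],[0,0,0]],"hand":[15,15,15,15]}'
python3 -c "
from h import *
to(620.4,64.9,139,-9.9);print(observe()['moment'])"
```

```text
time_s: 25.08
ee_pos: [620.8, 65.0, 141.1]
orientation: [2.404, 2.021, 0.002]
ft_force: [-4.7, 0.4, 11.9]
grip_width: 29.1
t 25.0833 pos [620.8  65.  141.1] yaw -9.9 toolz [ 0.001 -0.    -1.   ] F [-4.7  0.4 11.9] w 29.1
slide units [-0.01 -0.   -0.07] twist -0.0
[-0.00794936  0.92563759 -0.00582865]
time_s: 25.42
ee_pos: [620.9, 65.0, 141.0]
orientation: [2.403, 2.021, 0.003]
ft_force: [-10.2, 0.2, 25.2]
grip_width: 29.0
t 25.4167 pos [620.9  65.  141. ] yaw -9.9 toolz [ 0.003 -0.    -1.   ] F [-10.2   0.2  25.2] w 29.0
slide units [-0.02 -0.   -0.07] twist -0.0
[0.04449988 1.91353605 0.05535478]
```

```bash
python3 -m creep '{"slide":[[0,0,0.05],[0,0,0],[0,0,0],[0,0,0],[0,0,0],[0,0,0],[0,0,0],[0,0,0],[0,0,0],[0,0,0]],"twist":[[0,0,0],[0,0,0],[0,0,0],[0,0,0],[0,0,0],[0,0,0],[0,0,0],[0,0,0],[0,0,0],[0,0,0]],"hand":[15,32,36,40,44,50,60,70,80,80]}'
python3 -m creep '{"slide":[[0,0,0.3],[0,0,0.6],[0,0,0.9],[0,0,0.8],[-0.8,-0.2,0],[-0.8,-0.2,0],[-0.8,-0.2,0],[-0.8,-0.2,0],[-0.8,-0.1,0],[-0.8,-0.1,0]],"twist":[[0,0,0],[0,0,0],[0,0,0],[0,0,0],[0,0,0.3],[0,0,0],[0,0,0],[0,0,0],[0,0,0],[0,0,0]],"hand":[80,80,80,80,80,80,80,80,80,80]}'
python3 -c "
from h import *
to(433.4,33.4,120,-8.3)
snap('top','t15');snap('scene','s15')
a=cv2.imread('pics/raw_s15.png'); b=cv2.imread('pics/raw_t15.png')
cv2.imwrite('pics/g3.png',np.vstack([fit(a[190:290,270:430],800)[:340],fit(b[260:345,235:430],800)[:260]]))"
```

```text
time_s: 26.25
ee_pos: [620.7, 65.0, 138.1]
orientation: [-2.405, -2.021, 0.0]
ft_force: [-0.1, 0.3, -0.4]
grip_width: 79.9
time_s: 27.08
ee_pos: [475.7, 34.7, 217.0]
orientation: [2.378, 2.052, 0.001]
ft_force: [0.2, 0.2, 0.8]
grip_width: 79.7
t 27.0833 pos [475.7  34.7 217. ] yaw -8.4 toolz [ 0.001 -0.    -1.   ] F [0.2 0.2 0.8] w 79.7
slide units [-1.41 -0.04 -3.23] twist 0.02
```

View pics/g3.png

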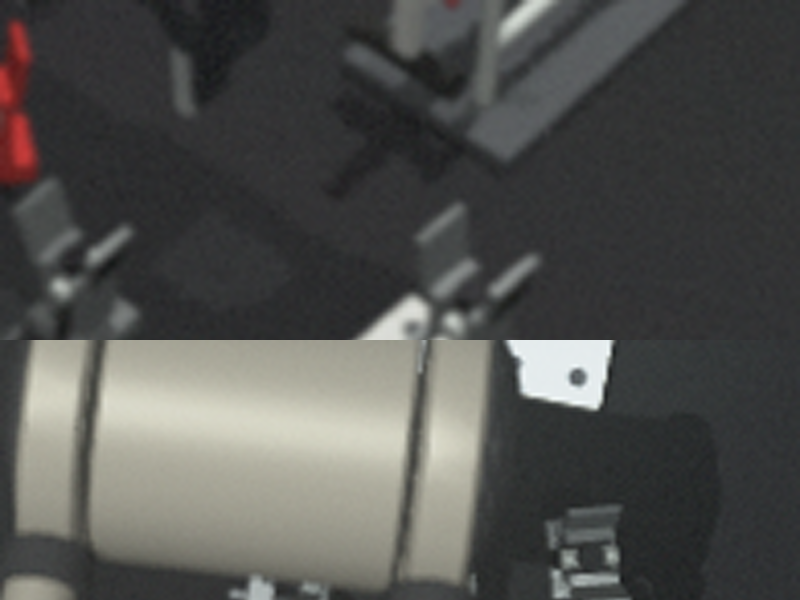

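```bash
cat >> h.py <<'E'
CL={'B':(433.4,33.4),'C':(429,-39.8),'D':(441,-113)}
def check(f):
    for n in('scene','top'):
        r=cv2.imread(f'pics/raw_{n}0.png'); c=cv2.imread(f) if n in f else read_camera(n)[:,:,::-1].copy()
        for k,p in CL.items():
            u,v=w2px(n,[*p,45]).astype(int); t=r[v-14:v+15,u-13:u+14]; y0,x0=v-44,u-43
            m=cv2.matchTemplate(c[max(y0,0):v+45,x0:u+44],t,cv2.TM_CCOEFF_NORMED); _,s,_,l=cv2.minMaxLoc(m)
            print(n,k,'score',round(s,2),'shift',(l[0]-30,l[1]-30))
E
python3 -c "
from h import *
print(w2px('scene',[620.4,64.9,115]),w2px('scene',[617.5,48,115]),w2px('scene',[617.5,48,118]))
check('')"
```

```text
[362.32115207 253.19825517] [356.90362992 258.02342487] [356.97812014 257.1723541 ]
scene B score 0.95 shift (0, 0)
scene C score 0.87 shift (0, 0)
scene D score 0.84 shift (0, 0)
top B score 0.63 shift (30, 28)
top C score 0.62 shift (-5, 25)
top D score 0.92 shift (0, 0)
```

```bash
python3 -m creep '{"slide":[[-0.7,-0.02,-0.4],[-0.7,-0.02,-0.6],[0,0,-0.7],[0,0,-0.8],[0,0,-0.8],[0,0,-0.7],[0,0,-0.5],[0,0,-0.2],[0,0,0],[0,0,0]],"twist":[[0,0,0],[0,0,0],[0,0,0],[0,0,0],[0,0,0],[0,0,0],[0,0,0],[0,0,0],[0,0,0],[0,0,0]],"hand":[80,80,80,80,80,80,80,80,80,80]}' 40
python3 -c "
from h import *
to(432,33.4,66,-8.3)"
```

```text
time_s: 28.12
ee_pos: [435.7, 33.8, 75.5]
orientation: [2.378, 2.053, 0.001]
ft_force: [-0.4, -0.1, 0.2]
grip_width: 79.7
t 28.1167 pos [435.7  33.8  75.5] yaw -8.4 toolz [ 0.001 -0.    -1.   ] F [-0.4 -0.1  0.2] w 79.7
slide units [-0.12 -0.01 -0.32] twist 0.02
```

```bash
python3 -m creep '{"slide":[[-0.12,0,-0.2],[0,0,-0.12],[0,0,0],[0,0,0],[0,0,0],[0,0,0],[0,0,0],[0,0,0],[0,0,0],[0,0,0]],"twist":[[0,0,0],[0,0,0],[0,0,0],[0,0,0],[0,0,0],[0,0,0],[0,0,0],[0,0,0],[0,0,0],[0,0,0]],"hand":[70,60,55,50,45,40,35,25,20,15]}' 40
python3 -m creep '{"slide":[[0,0,0],[0,0,0],[0,0,0]],"twist":[[0,0,0],[0,0,0],[0,0,0]],"hand":[15,15,15]}'
python3 -c "
from h import *
to(432,33.4,66,-8.3)"
python3 -m creep '{"slide":[[0,0,0.1],[0,0,0.4],[0,0,0.8],[0,0,0.9],[0,0,0.9],[0,0,0.9],[0,0,0.8],[0.2,0,0.2],[0.5,-0.05,0],[0.9,-0.1,0]],"twist":[[0,0,0],[0,0,0],[0,0,0],[0,0,0],[0,0,0],[0,0,0],[0,0,0],[0,0,-0.3],[0,0,0],[0,0,0]],"hand":[15,15,15,15,15,15,15,15,15,15]}'
python3 -c "
from h import *
to(611.8,15.6,208,-9.9)"
```

```text
time_s: 28.95
ee_pos: [435.1, 33.3, 68.0]
orientation: [2.373, 2.048, 0.01]
ft_force: [3.4, 0.0, 13.2]
grip_width: 29.1
time_s: 29.2
ee_pos: [435.1, 33.3, 68.0]
orientation: [2.373, 2.048, 0.01]
ft_force: [3.9, 0.2, 13.5]
grip_width: 29.4
t 29.2 pos [435.1  33.3  68. ] yaw -8.4 toolz [ 0.01  -0.001 -1.   ] F [ 3.9  0.2 13.5] w 29.4
slide units [-0.1   0.   -0.07] twist 0.02
time_s: 30.03
ee_pos: [478.0, 29.7, 216.8]
orientation: [-2.404, -2.022, -0.0]
ft_force: [0.7, -0.3, -1.0]
grip_width: 29.2
t 30.0333 pos [478.   29.7 216.8] yaw -9.9 toolz [ 0.  0. -1.] F [ 0.7 -0.3 -1. ] w 29.2
slide units [ 4.46 -0.47 -0.29] twist -0.0
```

```bash
python3 -m creep '{"slide":[[0.8,-0.1,-0.1],[0.9,-0.1,-0.1],[0.9,-0.1,0],[0.9,-0.1,0],[0.6,-0.07,0],[0.3,0,0],[0.06,0,0],[0,0,0],[0,0,0]],"twist":[[0,0,0],[0,0,0],[0,0,0],[0,0,0],[0,0,0],[0,0,0],[0,0,0],[0,0,0],[0,0,0]],"hand":[15,15,15,15,15,15,15,15,15]}'
python3 -c "
from h import *
to(611.8,15.6,150,-9.9)"
```

```text
time_s: 30.78
ee_pos: [612.1, 15.3, 209.4]
orientation: [-2.404, -2.021, 0.001]
ft_force: [-0.1, 0.4, -1.0]
grip_width: 29.2
t 30.7833 pos [612.1  15.3 209.4] yaw -9.9 toolz [-0.001  0.    -1.   ] F [-0.1  0.4 -1. ] w 29.2
slide units [-0.01  0.01 -1.98] twist -0.0
```

```bash
python3 -m creep '{"slide":[[0,0,-0.3],[0,0,-0.4],[0,0,-0.4],[0,0,-0.4],[0,0,-0.3],[0,0,-0.15],[0,0,0],[0,0,0]],"twist":[[0,0,0],[0,0,0],[0,0,0],[0,0,0],[0,0,0],[0,0,0],[0,0,0],[0,0,0]],"hand":[15,15,15,15,15,15,15,15]}'
python3 -c "
from h import *
to(611.8,15.6,142,-9.9)"
python3 -m creep '{"slide":[[0,0,-0.12],[0,0,-0.12],[0,0,-0.08],[0,0,0],[0,0,0]],"twist":[[0,0,0],[0,0,0],[0,0,0],[0,0,0],[0,0,0]],"hand":[15,15,15,15,15]}'
python3 -c "
from h import *
to(611.8,15.6,142,-9.9);print(observe()['moment'])"
```

```text
time_s: 31.45
ee_pos: [612.1, 15.3, 150.9]
orientation: [-2.404, -2.021, 0.002]
ft_force: [-2.5, 0.2, -2.0]
grip_width: 29.2
t 31.45 pos [612.1  15.3 150.9] yaw -9.9 toolz [-0.002  0.    -1.   ] F [-2.5  0.2 -2. ] w 29.2
slide units [-0.01  0.01 -0.3 ] twist -0.0
time_s: 31.87
ee_pos: [613.7, 15.2, 143.4]
orientation: [2.403, 2.02, 0.003]
ft_force: [-3.8, 0.4, 9.9]
grip_width: 28.9
t 31.8667 pos [613.7  15.2 143.4] yaw -9.9 toolz [ 0.003 -0.    -1.   ] F [-3.8  0.4  9.9] w 28.9
slide units [-0.06  0.01 -0.05] twist -0.0
[0.1381333  0.82059862 0.03922896]
```

```bash
python3 -m creep '{"slide":[[0,0,-0.05],[0,0,0],[0,0,0.03],[0,0,0],[0,0,0],[0,0,0],[0,0,0],[0,0,0],[0,0,0],[0,0,0]],"twist":[[0,0,0],[0,0,0],[0,0,0],[0,0,0],[0,0,0],[0,0,0],[0,0,0],[0,0,0],[0,0,0],[0,0,0]],"hand":[15,15,32,36,40,46,55,65,80,80]}'
python3 -m creep '{"slide":[[0,0,0.3],[0,0,0.6],[0,0,0.9],[0,0,0.8],[-0.8,-0.2,0],[-0.8,-0.2,0],[-0.8,-0.3,0],[-0.8,-0.3,0],[-0.8,-0.3,0],[-0.8,-0.3,0]],"twist":[[0,0,0],[0,0,0],[0,0,0],[0,0,0],[0,0,0.4],[0,0,0.4],[0,0,0.4],[0,0,0.4],[0,0,0.4],[0,0,0.1]],"hand":[80,80,80,80,80,80,80,80,80,80]}'
python3 -c "
from h import *
to(429,-39.8,120,0.6)
check('')"
```

```text
time_s: 32.7
ee_pos: [613.2, 15.1, 140.9]
orientation: [2.404, 2.021, 0.0]
ft_force: [-0.2, -0.0, 0.5]
grip_width: 79.8
time_s: 33.53
ee_pos: [468.0, -33.1, 219.7]
orientation: [2.207, 2.234, 0.001]
ft_force: [0.4, 0.3, 0.7]
grip_width: 80.2
t 33.5333 pos [468.  -33.1 219.7] yaw 0.7 toolz [ 0.001 -0.    -1.   ] F [0.4 0.3 0.7] w 80.2
slide units [-1.3  -0.22 -3.32] twist -0.02
scene B score 0.83 shift (-22, 21)
scene C score 0.99 shift (0, 0)
scene D score 0.91 shift (17, -26)
top B score 0.61 shift (-10, 28)
top C score 0.36 shift (-30, -30)
top D score 0.36 shift (30, -4)
```

```bash
python3 -m creep '{"slide":[[-0.6,-0.1,-0.5],[-0.6,-0.1,-0.6],[-0.15,0,-0.7],[0,0,-0.8],[0,0,-0.8],[0,0,-0.8],[0,0,-0.5],[0,0,-0.2],[0,0,0],[0,0,0]],"twist":[[0,0,0],[0,0,0],[0,0,0],[0,0,0],[0,0,0],[0,0,0],[0,0,0],[0,0,0],[0,0,0],[0,0,0]],"hand":[80,80,80,80,80,80,80,80,80,80]}' 40
python3 -c "
from h import *
to(429,-39.8,66,0.6)"
```

```text
time_s: 34.47
ee_pos: [429.4, -38.9, 72.5]
orientation: [2.209, 2.232, 0.001]
ft_force: [0.1, -0.2, -1.2]
grip_width: 80.3
t 34.4667 pos [429.4 -38.9  72.5] yaw 0.6 toolz [ 0.001 -0.    -1.   ] F [ 0.1 -0.2 -1.2] w 80.3
slide units [-0.01 -0.03 -0.22] twist -0.0
```

```bash
python3 -m creep '{"slide":[[0,-0.03,-0.1],[0,0,-0.07],[0,0,0],[0,0,0],[0,0,0],[0,0,0],[0,0,0],[0,0,0],[0,0,0],[0,0,0]],"twist":[[0,0,0],[0,0,0],[0,0,0],[0,0,0],[0,0,0],[0,0,0],[0,0,0],[0,0,0],[0,0,0],[0,0,0]],"hand":[70,60,55,50,45,40,35,25,20,15]}' 40
python3 -m creep '{"slide":[[0,0,0],[0,0,0],[0,0,0]],"twist":[[0,0,0],[0,0,0],[0,0,0]],"hand":[15,15,15]}'
python3 -c "
from h import *
to(429,-39.8,66,0.6)"
python3 -m creep '{"slide":[[0,0,0.1],[0,0,0.4],[0,0,0.8],[0,0,0.9],[0,0,0.9],[0,0,0.9],[0,0,0.8],[0.2,0,0.2],[0.5,0,0],[0.8,0,0]],"twist":[[0,0,0],[0,0,0],[0,0,0],[0,0,0],[0,0,0],[0,0,0],[0,0,-0.5],[0,0,-0.5],[0,0,-0.5],[0,0,-0.6]],"hand":[15,15,15,15,15,15,15,15,15,15]}'
python3 -c "
from h import *
to(603.2,-33.6,208,-9.9);check('')"
```

```text
time_s: 35.3
ee_pos: [432.5, -40.5, 69.3]
orientation: [2.204, 2.227, 0.009]
ft_force: [4.3, 1.9, 13.7]
grip_width: 29.5
time_s: 35.55
ee_pos: [432.5, -40.5, 69.3]
orientation: [2.204, 2.227, 0.009]
ft_force: [4.5, 1.9, 14.4]
grip_width: 29.3
t 35.55 pos [432.5 -40.5  69.3] yaw 0.6 toolz [ 0.01  -0.002 -1.   ] F [ 4.5  1.9 14.4] w 29.3
slide units [-0.12  0.02 -0.11] twist 0.0
time_s: 36.38
ee_pos: [472.6, -39.6, 217.8]
orientation: [2.407, 2.018, -0.0]
ft_force: [-0.6, -0.8, 0.1]
grip_width: 29.5
t 36.3833 pos [472.6 -39.6 217.8] yaw -10.0 toolz [ 0. -0. -1.] F [-0.6 -0.8  0.1] w 29.5
slide units [ 4.35  0.2  -0.33] twist 0.03
scene B score 0.36 shift (-15, -11)
scene C score 0.8 shift (-17, 26)
scene D score 0.85 shift (0, 0)
top B score 0.61 shift (-4, 16)
top C score 0.4 shift (-28, -29)
top D score 0.42 shift (21, 30)
```

```bash
python3 -m creep '{"slide":[[0.8,0.04,-0.1],[0.9,0.04,-0.1],[0.9,0.04,0],[0.9,0.04,0],[0.5,0.04,0],[0.3,0,0],[0.05,0,0],[0,0,0],[0,0,0]],"twist":[[0,0,0],[0,0,0],[0,0,0],[0,0,0],[0,0,0],[0,0,0],[0,0,0],[0,0,0],[0,0,0]],"hand":[15,15,15,15,15,15,15,15,15]}'
python3 -c "
from h import *
to(603.2,-33.6,150,-9.9)"
```

```text
time_s: 37.23
ee_pos: [603.0, -33.7, 210.5]
orientation: [-2.404, -2.021, 0.002]
ft_force: [-0.7, -0.0, -0.4]
grip_width: 29.1
t 37.2333 pos [603.  -33.7 210.5] yaw -9.9 toolz [-0.001  0.    -1.   ] F [-0.7 -0.  -0.4] w 29.1
slide units [ 0.01  0.   -2.02] twist -0.0
```

```bash
python3 -m creep '{"slide":[[0,0,-0.3],[0,0,-0.4],[0,0,-0.4],[0,0,-0.4],[0,0,-0.3],[0,0,-0.2],[0,0,0],[0,0,0]],"twist":[[0,0,0],[0,0,0],[0,0,0],[0,0,0],[0,0,0],[0,0,0],[0,0,0],[0,0,0]],"hand":[15,15,15,15,15,15,15,15]}'
python3 -c "
from h import *
to(603.2,-33.6,142,-9.9)"
python3 -m creep '{"slide":[[0,0,-0.1],[0,0,-0.12],[0,0,-0.1],[0,0,0],[0,0,0]],"twist":[[0,0,0],[0,0,0],[0,0,0],[0,0,0],[0,0,0]],"hand":[15,15,15,15,15]}'
python3 -c "
from h import *
to(603.2,-33.6,142,-9.9);print(observe()['moment'])"
```

```text
time_s: 37.9
ee_pos: [603.0, -33.6, 150.4]
orientation: [-2.403, -2.02, 0.003]
ft_force: [-3.3, 0.3, -1.4]
grip_width: 29.1
t 37.9 pos [603.  -33.6 150.4] yaw -9.9 toolz [-0.003  0.    -1.   ] F [-3.3  0.3 -1.4] w 29.1
slide units [ 0.01 -0.   -0.28] twist -0.0
time_s: 38.32
ee_pos: [605.0, -33.9, 144.4]
orientation: [2.402, 2.019, 0.005]
ft_force: [-5.9, 0.7, 14.9]
grip_width: 28.9
t 38.3167 pos [605.  -33.9 144.4] yaw -9.9 toolz [ 0.005 -0.001 -1.   ] F [-5.9  0.7 14.9] w 28.9
slide units [-0.06  0.01 -0.08] twist -0.0
[0.16255871 1.15332542 0.04347571]
```

```bash
python3 -m creep '{"slide":[[0,0,-0.03],[0,0,0],[0,0,0.03],[0,0,0],[0,0,0],[0,0,0],[0,0,0],[0,0,0],[0,0,0],[0,0,0]],"twist":[[0,0,0],[0,0,0],[0,0,0],[0,0,0],[0,0,0],[0,0,0],[0,0,0],[0,0,0],[0,0,0],[0,0,0]],"hand":[15,15,32,36,40,46,55,65,80,80]}'
python3 -m creep '{"slide":[[0,0,0.3],[0,0,0.6],[0,0,0.9],[0,0,0.8],[-0.9,-0.4,0],[-0.9,-0.4,0],[-0.9,-0.5,0],[-0.9,-0.5,0],[-0.9,-0.5,0],[-0.6,-0.3,0]],"twist":[[0,0,0],[0,0,0],[0,0,0],[0,0,0],[0,0,0.7],[0,0,0.7],[0,0,0.7],[0,0,0.7],[0,0,0.7],[0,0,0.2]],"hand":[80,80,80,80,80,80,80,80,80,80]}'
python3 -c "
from h import *
to(441,-113,120,8.6)
check('')"
```

```text
time_s: 39.15
ee_pos: [604.2, -33.8, 141.1]
orientation: [2.405, 2.021, 0.0]
ft_force: [0.5, -0.3, -0.6]
grip_width: 80.0
time_s: 39.98
ee_pos: [449.0, -112.6, 220.0]
orientation: [2.045, 2.384, -0.0]
ft_force: [1.1, -0.5, -1.1]
grip_width: 80.3
t 39.9833 pos [ 449.  -112.6  220. ] yaw 8.8 toolz [ 0.    -0.001 -1.   ] F [ 1.1 -0.5 -1.1] w 80.3
slide units [-0.27 -0.01 -3.33] twist -0.03
scene B score 0.3 shift (-28, 4)
scene C score 0.94 shift (-17, 26)
scene D score 0.98 shift (0, 0)
top B score 0.28 shift (-18, 20)
top C score 0.49 shift (25, 24)
top D score 0.41 shift (-9, 28)
```

```bash
python3 -m creep '{"slide":[[-0.2,0,-0.5],[0,0,-0.6],[0,0,-0.7],[0,0,-0.8],[0,0,-0.8],[0,0,-0.8],[0,0,-0.5],[0,0,-0.2],[0,0,0],[0,0,0]],"twist":[[0,0,0],[0,0,0],[0,0,0],[0,0,0],[0,0,0],[0,0,0],[0,0,0],[0,0,0],[0,0,0],[0,0,0]],"hand":[80,80,80,80,80,80,80,80,80,80]}' 40
python3 -c "
from h import *
to(441,-113,66,8.6)"
```

```text
time_s: 40.92
ee_pos: [445.9, -111.8, 72.8]
orientation: [2.048, 2.381, 0.001]
ft_force: [0.8, -0.1, 0.0]
grip_width: 80.0
t 40.9167 pos [ 445.9 -111.8   72.8] yaw 8.6 toolz [ 0.001 -0.    -1.   ] F [ 0.8 -0.1  0. ] w 80.0
slide units [-0.16 -0.04 -0.23] twist -0.0
```

```bash
python3 -m creep '{"slide":[[-0.13,-0.03,-0.1],[0,0,-0.07],[0,0,0],[0,0,0],[0,0,0],[0,0,0],[0,0,0],[0,0,0],[0,0,0],[0,0,0]],"twist":[[0,0,0],[0,0,0],[0,0,0],[0,0,0],[0,0,0],[0,0,0],[0,0,0],[0,0,0],[0,0,0],[0,0,0]],"hand":[70,60,55,50,45,40,35,25,20,15]}' 40
python3 -m creep '{"slide":[[0,0,0],[0,0,0],[0,0,0]],"twist":[[0,0,0],[0,0,0],[0,0,0]],"hand":[15,15,15]}'
python3 -c "
from h import *
to(441,-113,66,8.6)"
python3 -m creep '{"slide":[[0,0,0.1],[0,0,0.4],[0,0,0.8],[0,0,0.9],[0,0,0.9],[0,0,0.9],[0,0,0.8],[0.2,0,0.2],[0.5,0.1,0],[0.8,0.2,0]],"twist":[[0,0,0],[0,0,0],[0,0,0],[0,0,-0.5],[0,0,-0.5],[0,0,-0.5],[0,0,-0.6],[0,0,-0.6],[0,0,-0.6],[0,0,-0.4]],"hand":[15,15,15,15,15,15,15,15,15,15]}'
python3 -c "
from h import *
to(594.6,-82.9,208,-9.9)"
```

```text
time_s: 41.75
ee_pos: [440.8, -113.1, 69.1]
orientation: [2.047, 2.382, -0.001]
ft_force: [-8.3, -2.0, 23.2]
grip_width: 30.5
time_s: 42.0
ee_pos: [440.7, -113.1, 69.1]
orientation: [2.047, 2.382, -0.001]
ft_force: [-8.5, -1.5, 23.1]
grip_width: 30.6
t 42.0 pos [ 440.7 -113.1   69.1] yaw 8.6 toolz [ 0.    -0.001 -1.   ] F [-8.5 -1.5 23.1] w 30.6
slide units [ 0.01  0.   -0.1 ] twist -0.01
time_s: 42.83
ee_pos: [485.8, -103.9, 218.4]
orientation: [2.408, 2.016, 0.001]
ft_force: [0.4, 0.6, -0.7]
grip_width: 30.2
t 42.8333 pos [ 485.8 -103.9  218.4] yaw -10.1 toolz [ 0.001 -0.001 -1.   ] F [ 0.4  0.6 -0.7] w 30.2
slide units [ 3.63  0.7  -0.35] twist 0.04
```

```bash
python3 -m creep '{"slide":[[0.8,0.15,-0.1],[0.9,0.15,-0.1],[0.8,0.15,0],[0.6,0.15,0],[0.4,0.05,0],[0.15,0,0],[0,0,0],[0,0,0],[0,0,0]],"twist":[[0,0,0],[0,0,0],[0,0,0],[0,0,0],[0,0,0],[0,0,0],[0,0,0],[0,0,0],[0,0,0]],"hand":[15,15,15,15,15,15,15,15,15]}'
python3 -c "
from h import *
to(594.6,-82.9,150,-9.9)"
```

```text
time_s: 43.58
ee_pos: [594.8, -84.3, 211.2]
orientation: [-2.405, -2.021, 0.001]
ft_force: [0.1, -0.4, -0.7]
grip_width: 30.2
t 43.5833 pos [594.8 -84.3 211.2] yaw -9.9 toolz [-0.  0. -1.] F [ 0.1 -0.4 -0.7] w 30.2
slide units [-0.01  0.05 -2.04] twist 0.0
```

```bash
python3 -m creep '{"slide":[[0,0.05,-0.3],[0,0,-0.4],[0,0,-0.4],[0,0,-0.4],[0,0,-0.3],[0,0,-0.2],[0,0,0],[0,0,0]],"twist":[[0,0,0],[0,0,0],[0,0,0],[0,0,0],[0,0,0],[0,0,0],[0,0,0],[0,0,0]],"hand":[15,15,15,15,15,15,15,15]}'
python3 -c "
from h import *
to(594.6,-82.9,142,-9.9)"
python3 -m creep '{"slide":[[0,0,-0.1],[0,0,-0.12],[0,0,-0.1],[0,0,0],[0,0,0]],"twist":[[0,0,0],[0,0,0],[0,0,0],[0,0,0],[0,0,0]],"hand":[15,15,15,15,15]}'
python3 -c "
from h import *
to(594.6,-82.9,142,-9.9);print(observe()['moment'])"
```

```text
time_s: 44.25
ee_pos: [595.3, -82.6, 151.0]
orientation: [-2.404, -2.021, 0.001]
ft_force: [-0.2, -0.5, -1.2]
grip_width: 29.4
t 44.25 pos [595.3 -82.6 151. ] yaw -9.9 toolz [-0.001  0.    -1.   ] F [-0.2 -0.5 -1.2] w 29.4
slide units [-0.02 -0.01 -0.3 ] twist 0.0
time_s: 44.67
ee_pos: [595.7, -82.6, 144.2]
orientation: [2.403, 2.021, 0.002]
ft_force: [-5.8, 0.7, 15.8]
grip_width: 29.5
t 44.6667 pos [595.7 -82.6 144.2] yaw -9.9 toolz [ 0.002 -0.001 -1.   ] F [-5.8  0.7 15.8] w 29.5
slide units [-0.04 -0.01 -0.07] twist -0.0
[ 0.25498272  1.16946281 -0.00197536]
```

```bash
python3 -m creep '{"slide":[[0,0,-0.03],[0,0,0],[0,0,0.03],[0,0,0],[0,0,0],[0,0,0],[0,0,0],[0,0,0],[0,0,0],[0,0,0]],"twist":[[0,0,0],[0,0,0],[0,0,0],[0,0,0],[0,0,0],[0,0,0],[0,0,0],[0,0,0],[0,0,0],[0,0,0]],"hand":[15,15,32,36,40,46,55,65,80,80]}'
python3 -m creep '{"slide":[[0,0,0.3],[0,0,0.6],[0,0,0.9],[0,0,0.9],[-0.5,-0.9,0.5],[-0.5,-0.9,0.3],[-0.5,-0.9,0],[-0.5,-0.9,0],[-0.5,-0.9,0],[-0.5,-0.9,0]],"twist":[[0,0,0],[0,0,0],[0,0,0],[0,0,0],[0,0,0],[0,0,0],[0,0,0],[0,0,0],[0,0,0],[0,0,0]],"hand":[80,80,80,80,80,80,80,80,80,80]}'
python3 -m creep '{"slide":[[-0.5,-0.9,0],[-0.5,-0.9,0],[-0.4,-0.9,0],[-0.3,-0.8,0],[0,0,0],[0,0,0]],"twist":[[0,0,0],[0,0,0],[0,0,0],[0,0,0],[0,0,0],[0,0,0]],"hand":[80,80,80,80,80,80]}'
python3 - <<'E'
from h import *
to(594.6,-82.9,142,-9.9)
snap('top','tf');snap('scene','sf')
t=cv2.imread('pics/raw_tf.png');s=cv2.imread('pics/raw_sf.png')
t0=cv2.imread('pics/raw_top0.png');s0=cv2.imread('pics/raw_scene0.png')
u,v=240,245  # ball region diff
print('ball diff top',cv2.absdiff(t[140:175,235:268],t0[140:175,235:268]).mean(),'scene',cv2.absdiff(s[250:295,420:460],s0[250:295,420:460]).mean())
cv2.imwrite('pics/final.png',np.vstack([np.hstack([fit(s[200:350,265:425],400),fit(s[90:240,310:470],400)]),np.hstack([fit(t[155:240,255:405],400),fit(t[215:300,80:230],400)])])[:600])
E
```

```text
time_s: 45.5
ee_pos: [595.5, -82.6, 141.3]
orientation: [-2.405, -2.021, 0.0]
ft_force: [-0.1, 0.1, -0.4]
grip_width: 79.8
time_s: 46.33
ee_pos: [504.8, -245.7, 247.5]
orientation: [2.404, 2.021, 0.001]
ft_force: [0.4, -0.1, -0.5]
grip_width: 80.1
time_s: 46.83
ee_pos: [454.0, -350.7, 247.0]
orientation: [2.407, 2.018, 0.0]
ft_force: [0.5, 0.3, 0.9]
grip_width: 79.8
t 46.8333 pos [ 454.  -350.7  247. ] yaw -10.0 toolz [ 0. -0. -1.] F [0.5 0.3 0.9] w 79.8
slide units [ 4.69  8.93 -3.5 ] twist 0.03
ball diff top 1.5572871572871574 scene 1.6861111111111111
```

View pics/final.png

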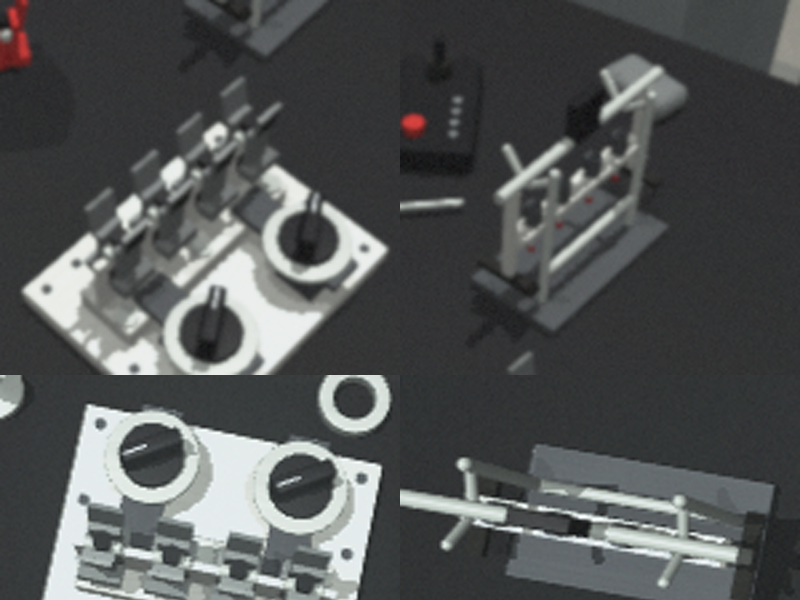

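```bash
python3 -c "
from workcell import close_job
print(close_job())"
```

```text
the job is handed in; nothing more can be done
None
```

The measuring table is set up and the job was handed in at about 47 s of robot time, in the order you asked for.

- **Clamps:** I turned both knobs clockwise by about 58°. The last pictures show both bars still in the turned position.
- **Rack:** I lowered it onto the hooks and let go only once the hooks carried its weight. Just before release only the right hook was in clear view. The pictures afterwards show the bar lying in both.
- **Clips:** all four grey clips stand upright astride the rib, about 50 mm apart. Each was pushed down until its pin met the edge (at least 10 N) before I let go. The jaw angles could not be read directly.
- **Bystanders:** I did not go near the red and purple look-alikes. The ball stand shows no change between the first and last pictures.

Two checks were less clean than I wanted:

- **First clip:** closing on it, the fingers pressed down with about 35 N, so I took the others a few millimetres higher. The gripper's own reading was the only force I had there.
- **Seating height:** the last clips seated about 1 mm higher than I had worked out, within the camera calibration error.

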